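Close a bubbler jar with its ratchet cap

ROBOT

A 7-joint arm with a two-finger parallel gripper is mounted at the origin on the work surface. World frame = base frame: x ahead of the robot, y to its left, z up, the work surface at z = 0. Lengths are in m, angles in rad, forces in N, time in s.
With the tool pointing down it reaches from about 0.425 to 0.925 m from the base axis. Payload 6.8 kg.
Tool frame: the origin (TCP) lies at the very end of the fingers, on their centre line; the grasp point (between the pads) lies 19 mm behind it (bot.grip_depth is the distance from the TCP to the grasp point, in m); z points along the fingers, y is the direction in which the jaws open and shut (so a half turn about z gives the same grasp; the last joint's range is limited). The gripper opens to 85 mm and grips with 20 to 120 N. Pads are 22 mm wide; open, the fingers measure 114 mm over their backs; the gripper's body (76 mm by 85 mm) begins 54 mm behind the grasp point. The pads swing forward as they close: fully open they stand 13 mm farther back than shut.
Start: joints at [1.198, 0.477, 0.022, 1.555, -0.011, 1.109, -0.083], TCP at [0.177, -0.651, 0.197] pointing down, gripper open.
Joint ranges: [-2.96, 2.96], [-0.34, 2.1], [-1.41, 1.46], [0.24, 2.44], [-1.37, 4.51], [0.17, 1.92], [-2.96, 2.96]. Speed limits (rad/s): [2.39, 2.39, 3.14, 3.14, 3.14, 3.14, 3.14].

INTERFACE

Orientations are given as a unit quaternion [w, x, y, z].
In Python, from station import bot gives the robot as it stands.
- The arm moves only by the tool step_arm, never from a script. Its argument "increments" is a list of rows, each a list of 7 numbers: the shift along the world's x, y, z in m, then the turn, a rotation vector about the world's x, y, z in degrees, then the gripper command: -1 is fully open, 1 is shut, values between are in proportion. In form: [[dx, dy, dz, rx, ry, rz, fingers], ...]. A call has 1 to 10 rows; each row is the pose to reach, as a shift and turn from the pose commanded when the call began; what a row does not reach only later rows make up. A row lasts 1/12 s, in which the tool goes at most 41.7 mm and 7.16 degrees, less where a joint would pass 70% of its speed; a pose out of reach is approached as far as the arm can. A call with a gripper value outside its range is refused whole. The fingers move at their own pace and stop on an object; "force" is the grip in N (left out, the last holds). Time passes only in rows, so rows that repeat a pose let the fingers close. It gives the time, the measured TCP pose, the force and the opening at its end, in the units of the state.
- bot.get_obs(): the state, without advancing time (a new reading comes with each control period).
- bot.read_camera(name): name is "side" or "top"; returns a dict with "color" (420x560x3 uint8, red, green, blue), "intrinsics" (3x3 intrinsics, pixels), "extrinsics" (4x4, takes a point from camera to world coordinates). Camera axes: x right, y up, looking along -z (the intrinsics and any distortion apply to the point x, -y, -z); pixel columns grow to the right and rows downward; lengths in m; the calibration is good to about 2 mm. A picture is of the moment at which its call begins. There is no depth.
- bot.hand_in(): hands the job in, once; it reports no verdict.
Trained networks look in the newest picture that a camera, given by its name, has taken for a name from the list of things; names that differ only in an ending like _2 or _b are one class to them, and where a whole thing is asked for, a point or a joint stands for the part that bears it (a point fixed in the world has none). Each returns a list of dicts, best first, with "conf" (0 to 1); they miss things now and then, are a little off and sometimes report something else, mostly with a low value. They report only what shows in the picture. A call takes as long as a camera call. They do not tell look-alikes from the thing itself.
- bot.recognise(thing, camera): "location" ([column, row] as shares, 0 to 1, of the picture: columns of its width, rows of its height, amid what is visible of it).
- bot.place_of(thing, camera): "location" ([column, row] as shares, 0 to 1, of the picture: columns of its width, rows of its height: a listed point, or the origin of a listed thing).
The state is a dict: "t": time; "q": joint angles; "joint_vel": joint speeds; "joint_torque": joint torques, N m; "eef_pos": TCP position; "tool_rot": TCP orientation; "contact_force": force on the tool from outside, world axes, zero at the start; "torque": the same for the moment, N m; "gripper_width": opening from 0.0 (shut) to 1.0 (fully open).
Only numpy, scipy, OpenCV 4.12 (cv2) and the standard library are available. Lean on these libraries where they do the work, as an engineer would, in place of code of your own. Each camera call takes 0.05 s, during which the arm holds its last target.

TASK

One of the three glass jars on the black console stands open: pick up the loose black ratchet cap by its wing bar, set its plug into that jar's neck, press it home with its two lugs down through the slots, and turn it clockwise until its ratchet clicks once or twice (no more than three clicks), then let go. Be gentle, the glass breaks if the cap is forced with more than 35 N, and leave the other things on the bench where they are.

Things in the scene. Friction and masses are not known exactly. Their poses are not given: they have to be found in the camera images.
- cap: Loose black cap, 54 mm tall, 150 g, upright. Origin: centre of its plug's foot, z up. Plug 30 mm across, z 0-16 mm, with two opposite lugs (a bar 46 long, 10 wide, z 3-8); plate 56 mm across, z 16-24; wing bar on top, 52 mm long along x, 14 wide, z 24-54. Pose is that of plate and bar. The lugs lie under the bar but up to 0.2 rad off it either way, varying, not measured: find the slots by feel.
- cap_bar (a point): Centre of the cap's wing bar, 39 mm above the cap's origin; x along the bar. A ratchet joins bar and plug: turned clockwise (from above) against a stopped plug, the torque climbs to about 0.2 N m, then the bar snaps on and the torque drops: one click, every 20 degrees. Free under the flange, the cap turns with less than 0.05 N m.
- neck (a point): Centre of the open jar's mouth, on top of its 5 mm thick aluminium flange, 135 mm above the bench; z up. Round hole 34 mm across with two opposite slots along x, 14 mm wide, 58 mm tip to tip, right through the flange. The lugs go down through the slots (either way round), then turn clockwise 0.65 rad under the flange to hard stops; anticlockwise they are blocked at the slots.
- clutch (a joint): Slip of the cap's ratchet in rad: 0 at the start, grows by 0.35 for each click that the bar slips clockwise over the plug; never below 0.
- console: Black console block, fixed, 130 x 370 x 50 mm, carrying three glass jars 64 mm across and 85 mm tall in a row along its y axis, 120 mm apart; origin under its centre. Which of the three places holds the open jar varies.
- jar: The open glass jar, fixed, 64 mm across, 85 mm tall; origin at its foot, axes as neck. A sprung seal in it meets the plug 6 mm below the mouth: 2.1 N, then 0.3 N more per mm. Cap origin below the mouth: 3 mm with lugs lying on the flange, 13 mm when the lugs are just under it (and resting locked), 16 mm plate on flange. Let go without turning, the cap springs up to 6 mm.
- jar_closed0: A closed jar, fixed, with the same kind of cap on it (its bar top 126 mm above the jar's foot); origin at its foot. Leave alone.
- jar_closed1: The other closed jar, as above. Leave alone.
- vial: Bystander: amber bottle 48 mm across, 110 mm tall, origin under it.
- stopper: Bystander: rubber stopper 48 mm across, 30 mm tall, no bar, origin under it.
- module: Bystander: flat black electronics box 70 x 110 x 24 mm, origin under it.
- dish: Bystander: shallow glass dish 90 mm across, 18 mm tall, origin under it.
- collar: Bystander: brass ring 44 mm across, 16 mm tall, origin under it.
Things that resemble listed ones, but are neither listed nor needed, are in the scene too. What is shaped like the cap but red is not meant.

How it is judged:
By the outcome, as a careful person would: the job done as asked, in the order asked, and still so for the second after the job is handed in, with the robot touching nothing.
It also fails if it takes over 72 s, if anything falls off the work surface, if the arm or the gripper's body presses on something with over 40 N, if the wrist force passes 120 N, or if a joint passes its speed limit or range.

## Working session

There is one attempt and no reset: what is moved stays moved. The work goes in short steps, Python scripts to look and compute and a tool call to move; the robot and the scene stay as the last step left them, time stands still between calls to the robot, and variables do not carry over. Pictures are saved under pics/ and viewed, and the job is handed in when it is done.

Besides the shell and the picture viewer there is one more tool, called as name([rows], argument=value, ...), one row to a line, values as JSON. step_arm: Moves the arm, as the interface text tells. Its arguments: {"type":"object","properties":{"increments":{"type":"array","items":{"type":"array","items":{"type":"number"}}},"force":{"type":"number"}},"required":["increments"]}

```bash
ls; mkdir -p pics; python3 - <<'E'
from station import bot
import cv2
for n in ("side","top"):
    r=bot.read_camera(n)
    cv2.imwrite(f"pics/{n}0.png",r["color"][:,:,::-1])
    print(n,r["intrinsics"],r["extrinsics"],[k for k in r])
    for th in ("cap","cap_bar","neck","jar","console","jar_closed0","stopper","vial"):
        print(th,[( [round(v*s,1) for v,s in zip(d["location"],(560,420))],round(d["conf"],2)) for d in bot.place_of(th,n)])
print(bot.get_obs())
E
```

```text
pics
side [[438.45807633   0.         274.50312361]
 [  0.         438.45807633 203.70159437]
 [  0.           0.           1.        ]] [[ 0.99252769  0.07437223 -0.09673443  0.42844988]
 [-0.12142833  0.52407585 -0.84297074 -0.94390964]
 [-0.01199744  0.8484181   0.52919069  0.65754509]
 [ 0.          0.          0.          1.        ]] ['color', 'intrinsics', 'extrinsics']
cap [([220.0, 269.6], 0.86), ([271.9, 273.9], 0.82), ([277.5, 310.1], 0.68)]
cap_bar [([219.9, 257.4], 0.96), ([281.3, 294.0], 0.77), ([274.3, 259.3], 0.73)]
neck [([284.4, 148.3], 0.85)]
jar [([280.2, 176.8], 0.58)]
console []
jar_closed0 [([295.0, 198.6], 0.91), ([267.3, 161.5], 0.77)]
stopper []
vial [([369.8, 302.3], 0.97)]
top [[486.95001651   0.         284.27033454]
 [  0.         486.95001651 205.27693532]
 [  0.           0.           1.        ]] [[ 0.02568416  0.99812395 -0.05557786  0.44114723]
 [-0.99958327  0.026375    0.0117324  -0.08861861]
 [ 0.01317625  0.05525336  0.99838542  1.36406234]
 [ 0.          0.          0.          1.        ]] ['color', 'intrinsics', 'extrinsics']
cap [([310.5, 24
[... 381 characters left out ...]
{'t': 0.9, 'q': array([ 1.19789934,  0.47697589,  0.02241214,  1.55542346, -0.01147983,
        1.10927903, -0.08310793]), 'joint_vel': array([-0.00046206,  0.00177314, -0.00146683, -0.00026301, -0.00035794,
       -0.0001087 ,  0.00061976]), 'joint_torque': array([ 7.14094931e-04, -5.96306849e+01,  1.60663672e+00, -2.81544846e+01,
        1.24726116e-02,  1.67026948e-03,  2.72842647e-05]), 'eef_pos': array([ 0.17665312, -0.65148919,  0.1971144 ]), 'tool_rot': array([ 2.20482976e-05,  9.91250167e-01,  1.31996614e-01, -1.14222794e-07]), 'contact_force': array([-0.25830648, -0.92645653, -0.26250041]), 'torque': array([ 0.00080496,  0.04357935, -0.05888815]), 'gripper_width': 1.000414466296808}
```

View pics/side0.png

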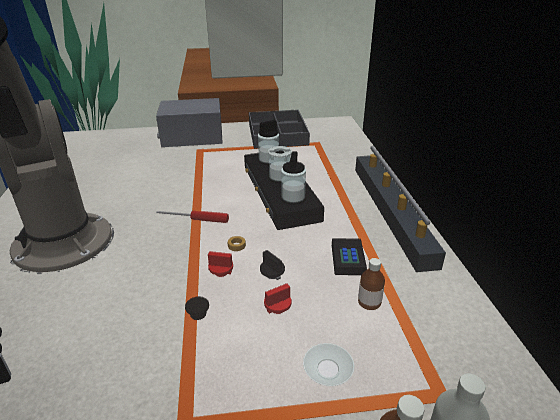

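View pics/top0.png

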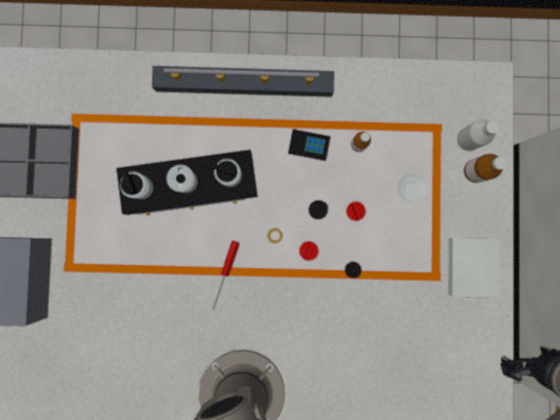

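```bash
python3 - <<'E'
import cv2
a=cv2.imread("pics/side0.png");b=cv2.imread("pics/top0.png")
cv2.imwrite("pics/side0c.png",cv2.resize(a[215:335,180:340],None,fx=5,fy=5,interpolation=2)[:600,:800])
cv2.imwrite("pics/top0c.png",cv2.resize(b[170:290,280:400],None,fx=5,fy=5,interpolation=2))
cv2.imwrite("pics/top0j.png",cv2.resize(b[130:230,110:260],None,fx=5,fy=5,interpolation=2))
E
```

```text
(no output)
```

View pics/side0c.png

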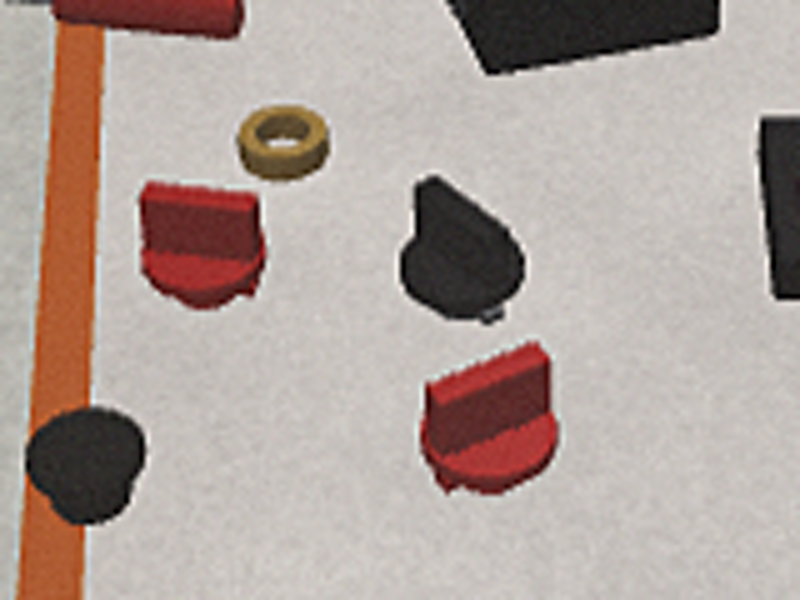

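View pics/top0c.png

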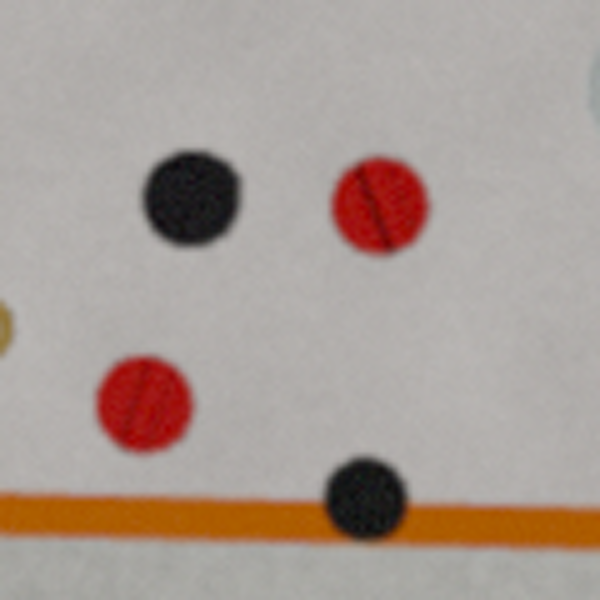

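View pics/top0j.png

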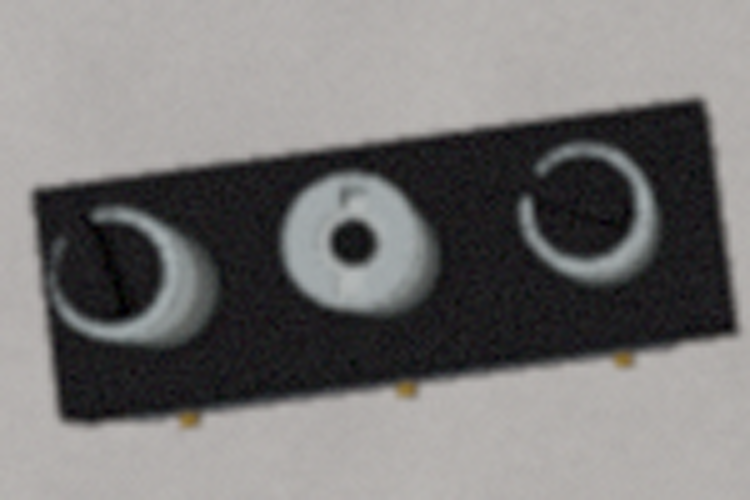

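Look-alikes: the top view shows a black disc at (318,209), red caps at (356,211) and (309,251), the stopper at (353,270), and caps on jars at (228,173) and (133,184). The side view shows the black winged cap at (271,265), red caps at (220,263) and (278,298), and the bar-less stopper at (197,307). I choose the black winged cap, side (271,265) / top (318,209). The open jar is the middle one, top (180,178). Next I'll zoom in.

```bash
python3 - <<'E'
import cv2,numpy as np
a=cv2.imread("pics/side0.png");b=cv2.imread("pics/top0.png")
def c(im,x0,y0,w,h,lo,hi,f):
    p=im[y0:y0+h,x0:x0+w].astype(float); p=np.clip((p-lo)/(hi-lo)*255,0,255).astype('uint8')
    return cv2.resize(p,None,fx=f,fy=f,interpolation=cv2.INTER_CUBIC)
A=c(b,160,158,40,40,90,230,9); B=c(a,260,135,40,40,60,240,9)
C=c(a,255,245,40,40,0,110,9); D=c(b,298,190,40,40,0,110,9)
cv2.imwrite("pics/z1.png",np.vstack([np.hstack([A,B]),])); cv2.imwrite("pics/z2.png",np.hstack([C,D]))
E
```

```text
(no output)
```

View pics/z1.png

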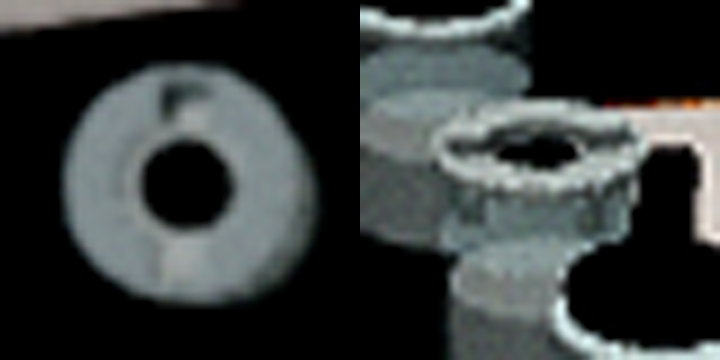

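View pics/z2.png

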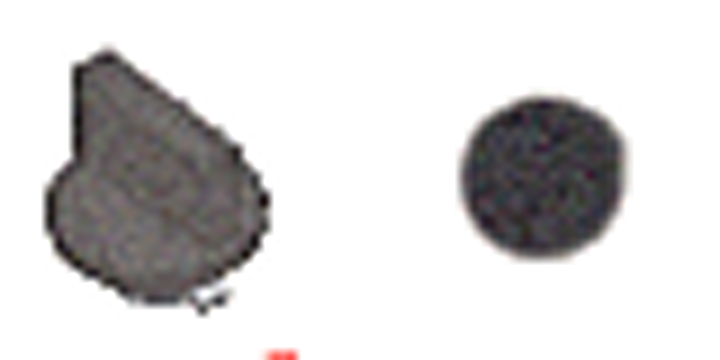

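```bash
cat > h.py <<'E'
import numpy as np,cv2
K={'side':(438.458,274.503,203.7016),'top':(486.95,284.2703,205.2769)}
E={'side':np.array([[0.99252769,0.07437223,-0.09673443,0.42844988],[-0.12142833,0.52407585,-0.84297074,-0.94390964],[-0.01199744,0.8484181,0.52919069,0.65754509]]),
'top':np.array([[0.02568416,0.99812395,-0.05557786,0.44114723],[-0.99958327,0.026375,0.0117324,-0.08861861],[0.01317625,0.05525336,0.99838542,1.36406234]])}
def proj(P,c):
    P=np.atleast_2d(P);f,cx,cy=K[c];q=(P-E[c][:,3])@E[c][:,:3]
    return np.c_[cx-f*q[:,0]/q[:,2]*1, cy+f*q[:,1]/q[:,2]]
def ray(uv,c,z):
    f,cx,cy=K[c];d=E[c][:,:3]@np.array([(uv[0]-cx)/f,-(uv[1]-cy)/f,-1.]);o=E[c][:,3]
    return o+d*(z-o[2])/d[2]
def tri(uvs):
    A=np.zeros((3,3));b=np.zeros(3)
    for c,uv in uvs.items():
        o=E[c][:,3];d=ray(uv,c,0)-o;d/=np.linalg.norm(d);M=np.eye(3)-np.outer(d,d);A+=M;b+=M@o
    return np.linalg.solve(A,b)
def Rz(a):return np.array([[np.cos(a),-np.sin(a),0],[np.sin(a),np.cos(a),0],[0,0,1]])
def box(l,w,z0,z1):return np.array([[x*l/2,y*w/2,z] for x in(-1,1) for y in(-1,1) for z in(z0,z1)])
T=np.linspace(0,2*np.pi,48)
def circ(r,z):return np.c_[r*np.cos(T),r*np.sin(T),0*T+z]
def capparts(lug=0):
    return [box(.052,.014,.024,.054),np.vstack([circ(.028,.016),circ(.028,.024)]),np.vstack([circ(.015,0),circ(.015,.016)]),box(.046,.010,.003,.008)@Rz(lug).T]
def sil(p,c,x0,y0,w,h,S,lug=0,off=(0,0)):
    m=np.zeros((h*S,w*S),np.uint8)
    for q in capparts(lug):
        uv=proj(q@Rz(p[2]).T+[p[0],p[1],p[3] if len(p)>3 else 0],c)
        uv=((uv-[x0,y0]+off+.5)*S-.5)
        cv2.fillConvexPoly(m,cv2.convexHull(np.round(uv*16).astype(np.int32)),255,shift=4)
    return m
E
cat > fitcap.py <<'E'
from h import *
from scipy.optimize import minimize
R={'side':(250,240,45,50),'top':(298,190,42,40)};S=6
im={c:cv2.imread(f'pics/{c}0.png') for c in R}
tg={}
for c,(x,y,w,h) in R.items():
    g=im[c][y:y+h,x:x+w].max(2).astype(np.float32)
    a=np.clip((170-g)/(170-45),0,1); 
    r=im[c][y:y+h,x:x+w].astype(int); a[(r[...,2]-r[...,1])>25]=0
    tg[c]=a
def cost(v):
    s=0
    for c,(x,y,w,h) in R.items():
        off=(v[3],v[4]) if c=='side' else (v[5],v[6])
        m=cv2.resize(sil(v[:3],c,x,y,w,h,S,v[7],off),(w,h),interpolation=cv2.INTER_AREA)/255.
        s+=((m-tg[c])**2).sum()
    return s+ .5*(np.array(v[3:7])**2).sum()+3*(v[7]/.2)**2*0
p0=tri({'side':(271.9,273.9),'top':(316.7,206.3)});print(p0)
best=None
for a in np.arange(-1.5,1.6,.3):
    for rep in range(1):
        v0=np.array([p0[0],p0[1],a,0,0,0,0,0])
        sx=np.array([v0]+[v0+np.eye(8)[i]*[.006,.006,.25,.8,.8,.8,.8,.15][i] for i in range(8)])
        r=minimize(cost,v0,method='Nelder-Mead',options=dict(initial_simplex=sx,maxiter=1200,xatol=1e-4,fatol=1e-3))
    print(round(a,2),round(r.fun,2),np.round(r.x,4))
E
python3 fitcap.py; python3 - <<'E'
from h import *
print(proj([0.43,-.2,0],'top'),proj([0.43,-.2,0],'side'))
print('neck z.135 top',ray((180.4,178.3),'top',.135),'side',ray((319.8-40,0+151),'side',.135))
print('tri nn', tri({'side':(284.4,148.3),'top':(177.5,178.3)}))
E
```

```text
[ 0.51135666 -0.19527873  0.00242512]
-1.5 36.93 [ 0.5084 -0.1974 -1.0777 -1.0304 -0.5737  0.0989  0.2938  0.2131]
-1.2 34.49 [ 0.5074 -0.1952 -1.0778 -0.341  -0.0151  0.7169  0.2361  0.0294]
-0.9 34.07 [ 0.5071 -0.1942 -1.0583 -0.0818  0.1919  1.1488  0.0245 -0.0189]
-0.6 33.59 [ 0.5068 -0.1945 -1.0766 -0.2054  0.1724  0.9166 -0.0408  0.0935]
-0.3 35.88 [ 0.508  -0.1948 -1.0674 -0.801   0.1509  0.752   0.4661  0.1868]
0.0 37.92 [ 0.5075 -0.1932 -1.089  -0.4404  0.4773  1.4111  0.4411  0.2439]
0.3 40.31 [ 0.508  -0.1957 -1.0687 -0.6768  0.0503  0.683   0.1684  0.6514]
0.6 54.56 [ 0.5062 -0.2009  2.0505 -0.1998 -2.2293 -0.312  -0.2187  0.0117]
0.9 40.32 [ 0.5091 -0.1967  2.0709 -1.2449 -0.3495  0.1841  0.5525 -0.2348]
1.2 36.04 [ 0.5078 -0.1969  2.0817 -0.7147 -0.4868  0.0591  0.0717 -0.0542]
1.5 35.69 [ 0.5079 -0.1981  2.0687 -0.857  -0.8669 -0.3249  0.2051  0.0801]
[[317.53379812 237.2386654 ]] [[238.12815264 279.1867588 ]]
neck z.135 top [0.57092632 0.16128297 0.135     ] side [0.5723223  0.16204925 0.135     ]
tri nn [0.57807276 0.16692733 0.13979358]
```

```bash
cat > ovn.py <<'E'
from h import *
import sys
x,y=float(sys.argv[1]),float(sys.argv[2])
rows=[]
for yaw in map(float,sys.argv[3:]):
    r=[]
    for c,(x0,y0,lo,hi) in {'top':(165,163,90,230),'side':(265,135,60,240)}.items():
        im=cv2.imread(f'pics/{c}0.png')[y0:y0+30,x0:x0+30].astype(float)
        im=np.clip((im-lo)/(hi-lo)*255,0,255).astype('uint8')
        im=cv2.resize(im,None,fx=9,fy=9,interpolation=cv2.INTER_CUBIC)
        if len(r)==0: r.append(im.copy())
        if c=='side': r.append(im.copy())
        for z,col in((.135,(0,255,0)),(.130,(0,0,255))):
            s=np.array([[-.029,-.007,0],[.029,-.007,0],[.029,.007,0],[-.029,.007,0]])
            for P in (circ(.017,0),s):
                uv=proj(P@Rz(yaw).T+[x,y,z],c)
                uv=(uv-[x0,y0]+.5)*9-.5
                cv2.polylines(im,[np.round(uv).astype(int)],True,col,1)
        if c=='top': r.append(im)
        else: r.append(im)
    rows.append(np.hstack([r[1],r[3]]) if yaw<9 else np.hstack([r[0],r[2]]))
h=np.vstack(rows)
cv2.imwrite('pics/'+'ovn_%d.png'%(abs(hash(tuple(sys.argv)))%9999),h); print('ovn_%d.png'%(abs(hash(tuple(sys.argv)))%9999))
E
export PYTHONHASHSEED=0; python3 ovn.py .5715 .1615 0 .15; python3 ovn.py .5715 .1615 -.15 -.3
```

```text
ovn_3946.png
ovn_4896.png
```

View pics/ovn_3946.png

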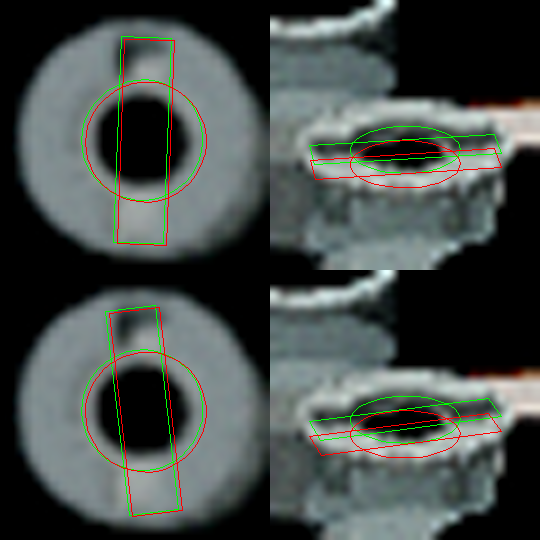

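View pics/ovn_4896.png

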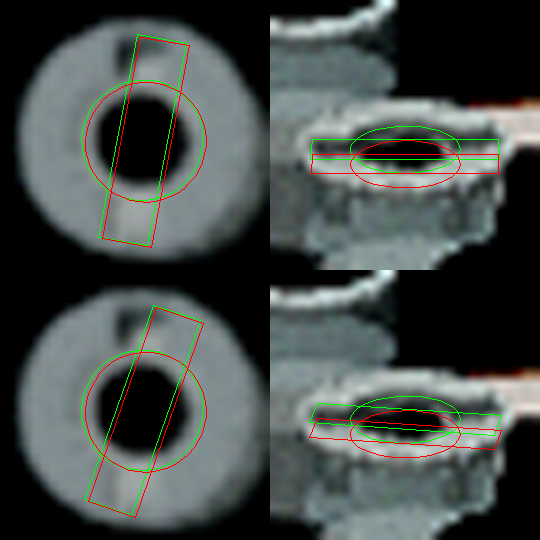

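The side picture confirms the black winged cap (the crop shows bar and plate) at about (0.5075, -0.1955) with the bar at -1.07 (= 2.07) rad. The neck is at about (0.5715, 0.1615) with slot yaw of about 0.02. I'll grasp with tool x at 2.07 rad, which leaves room for the clockwise turn.

step_arm([
  [0.3305, 0.456, 0, 0, 0, 103.4, 0],
  [0.3305, 0.456, 0, 0, 0, 103.4, 0],
  [0.3305, 0.456, 0, 0, 0, 103.4, 0],
  [0.3305, 0.456, 0, 0, 0, 103.4, 0],
  [0.3305, 0.456, 0, 0, 0, 103.4, 0],
  [0.3305, 0.456, 0, 0, 0, 103.4, 0],
  [0.3305, 0.456, 0, 0, 0, 103.4, 0],
  [0.3305, 0.456, 0, 0, 0, 103.4, 0],
  [0.3305, 0.456, 0, 0, 0, 103.4, 0],
  [0.3305, 0.456, 0, 0, 0, 103.4, 0],
])

```text
t: 1.73
eef_pos: [0.4221, -0.3125, 0.1975]
tool_rot: [0.0, 0.725, 0.689, -0.0]
contact_force: [0.3, -0.2, 0.5]
gripper_width: 0.499
```

step_arm([
  [0, 0, 0, 0, 0, 0, 0],
  [0, 0, 0, 0, 0, 0, 0],
  [0, 0, 0, 0, 0, 0, 0],
  [0, 0, 0, 0, 0, 0, 0],
])

```text
t: 2.07
eef_pos: [0.4201, -0.3157, 0.197]
tool_rot: [-0.0, 0.728, 0.686, -0.0]
contact_force: [-0.6, -0.5, -0.7]
gripper_width: 0.503
```

```bash
cat > st.py <<'E'
from station import bot
import numpy as np
o=bot.get_obs();q=o['tool_rot']
from scipy.spatial.transform import Rotation as R
M=R.from_quat([q[1],q[2],q[3],q[0]]).as_matrix()
print('t',round(o['t'],2),'pos',np.round(o['eef_pos']*1e3,1),'phi',round(np.arctan2(M[1,0],M[0,0])%(2*np.pi),4),'tilt',np.round(M[:,2],3),'F',np.round(o['contact_force'],1),'T',np.round(o['torque'],3),'w',round(o['gripper_width'],3),'q',np.round(o['q'],2))
E
python3 st.py
```

```text
t 2.07 pos [ 420.1 -315.7  197. ] phi 1.5114 tilt [-0.001 -0.001 -1.   ] F [-0.6 -0.5 -0.7] T [0.009 0.015 0.062] w 0.503 q [ 0.85  0.26 -0.39  1.89  0.11  1.01  0.36]
```

step_arm([
  [0.0874, 0.1202, 0, 0, 0, 32.0, 0],
  [0.0874, 0.1202, 0, 0, 0, 32.0, 0],
  [0.0874, 0.1202, 0, 0, 0, 32.0, 0],
  [0.0874, 0.1202, 0, 0, 0, 32.0, 0],
  [0.0874, 0.1202, 0, 0, 0, 32.0, 0],
  [0.0874, 0.1202, -0.03, 0, 0, 32.0, 0],
  [0.0874, 0.1202, -0.06, 0, 0, 32.0, 0],
  [0.0874, 0.1202, -0.09, 0, 0, 32.0, 0],
  [0.0874, 0.1202, -0.11, 0, 0, 32.0, 0],
  [0.0874, 0.1202, -0.12, 0, 0, 32.0, 0],
])

```text
t: 2.9
eef_pos: [0.506, -0.1954, 0.0741]
tool_rot: [-0.002, 0.511, 0.86, -0.001]
contact_force: [-0.5, 0.1, -0.0]
gripper_width: 0.5
```

```bash
python3 st.py; python3 - <<'E'
from station import bot
import cv2
a=bot.read_camera("side")["color"][:,:,::-1]
cv2.imwrite("pics/s1.png",cv2.resize(a[200:320,200:340],None,fx=5,fy=5,interpolation=2))
E
```

```text
t 2.9 pos [ 506.  -195.4   74.1] phi 2.0698 tilt [-0.005  0.001 -1.   ] F [-0.5  0.1 -0. ] T [ 0.021  0.015 -0.001] w 0.5 q [ 0.65  0.46 -0.5   1.95  0.3   0.8   0.48]
```

View pics/s1.png

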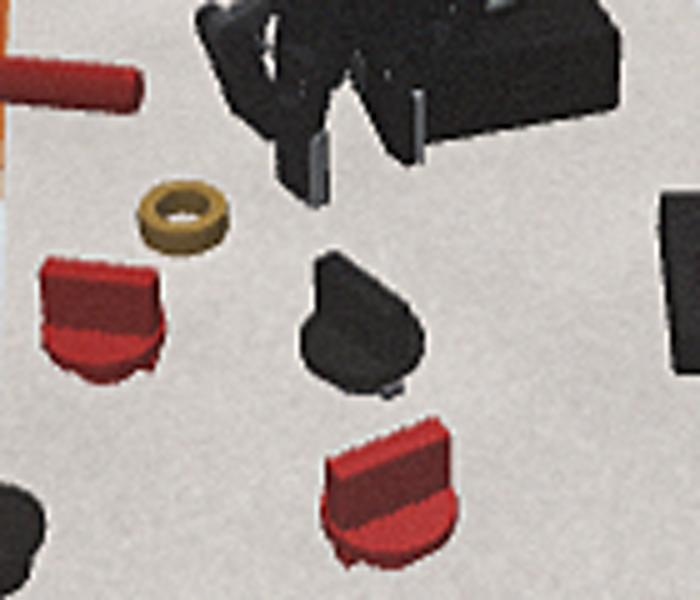

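```bash
python3 - <<'E'
from h import *
p=np.array([.506,-.1954,.0841]);j=np.array([np.cos(2.07-np.pi/2),np.sin(2.07-np.pi/2),0])
for s in(-.022,0,.022): print((proj(p+s*j,'side')-[200,200]+.5)*5)
E
```

```text
[[316.31835945 245.68717804]]
[[358.63043745 226.93401307]]
[[399.98792403 208.60393322]]
```

step_arm([
  [0, 0, -0.02, 0, 0, 0, 0],
  [0, 0, -0.035, 0, 0, 0, 0],
  [0, 0, -0.045, 0, 0, 0, 0],
  [0, 0, -0.049, 0, 0, 0, 0],
  [0, 0, -0.049, 0, 0, 0, 0],
  [0, 0, -0.049, 0, 0, 0, 0],
])

```text
t: 3.45
eef_pos: [0.5092, -0.1943, 0.0289]
tool_rot: [0.001, 0.509, 0.861, 0.0]
contact_force: [0.4, 1.3, 0.4]
gripper_width: 0.497
```

```bash
python3 st.py; python3 - <<'E'
from station import bot
import cv2
a=bot.read_camera("side")["color"][:,:,::-1]
cv2.imwrite("pics/s2.png",cv2.resize(a[200:320,200:340],None,fx=5,fy=5,interpolation=2))
E
```

```text
t 3.45 pos [ 509.2 -194.3   28.9] phi 2.0728 tilt [ 0.001 -0.    -1.   ] F [0.4 1.3 0.4] T [-0.006  0.054 -0.056] w 0.497 q [ 0.62  0.53 -0.47  1.98  0.36  0.71  0.44]
```

View pics/s2.png

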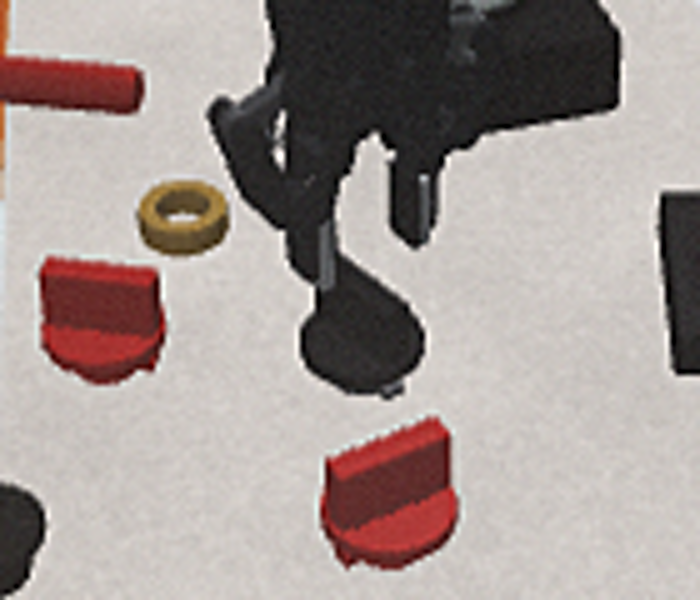

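```bash
python3 - <<'E'
from h import *
p=np.array([.5088,-.1945,0]);a=2.07;b=np.array([np.cos(a),np.sin(a),0]);j=np.array([b[1],-b[0],0])
cr=lambda P:np.round((proj(P,'side')-[200,200]+.5)*5)
for z in (.03,.035,.04,.05,.06):
    print(z,[cr(p+s*j-.011*b+[0,0,z])[0] for s in(-.026,-.021,.021,.026)])
c=np.array([.5075,-.1955,0])
print('bar top ends',[cr(c+s*b+[0,0,.054])[0] for s in(-.026,0,.026)],'foot',cr(c))
E
```

```text
0.03 [array([332., 359.]), array([342., 354.]), array([419., 317.]), array([428., 313.])]
0.035 [array([332., 350.]), array([342., 345.]), array([419., 309.]), array([429., 304.])]
0.04 [array([332., 341.]), array([341., 337.]), array([419., 300.]), array([429., 296.])]
0.05 [array([331., 323.]), array([341., 319.]), array([419., 282.]), array([429., 278.])]
0.06 [array([331., 305.]), array([341., 300.]), array([419., 264.]), array([429., 260.])]
bar top ends [array([398., 313.]), array([363., 282.]), array([329., 252.])] foot [[365. 376.]]
```

```bash
python3 - <<'E'
from station import bot
from h import *
a=bot.read_camera("top")["color"][:,:,::-1]
cv2.imwrite("pics/t2.png",cv2.resize(a[150:270,250:390],None,fx=5,fy=5,interpolation=2))
b=bot.read_camera("side")["color"][:,:,::-1]
x=np.clip(b[215:295,235:315].astype(float)*3,0,255).astype('uint8')
cv2.imwrite("pics/s2z.png",cv2.resize(x,None,fx=7,fy=7,interpolation=2))
print(proj([.177,-.651,.197],'top'),(proj([.5088,-.1945,.03],'top')-[250,150])*5,(proj([.5088,-.1945,.12],'top')-[250,150])*5)
E
```

```text
[[511.51669894 349.61120877]] [[335.25178233 292.73538242]] [[349.3766398  284.20462862]]
```

View pics/t2.png

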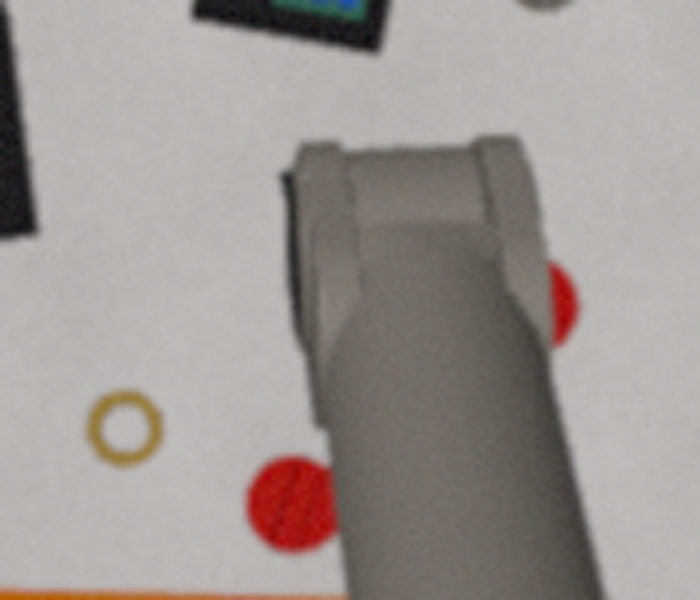

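View pics/s2z.png

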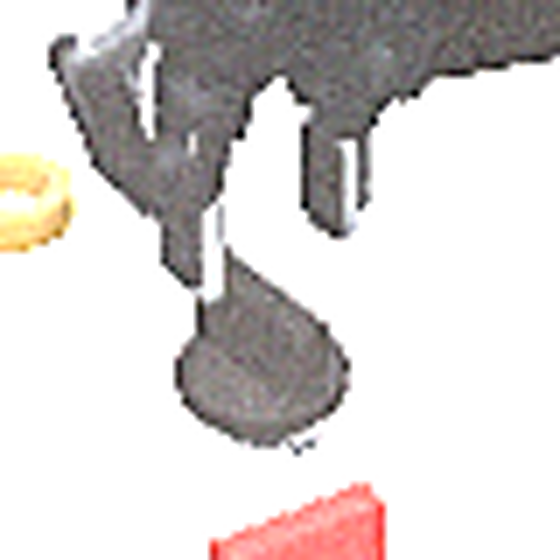

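```bash
python3 - <<'E'
from h import *
from scipy.optimize import least_squares
p=np.array([.5088,-.1945,0]);a=2.07;b=np.array([np.cos(a),np.sin(a),0]);j=np.array([b[1],-b[0],0])
L=np.array([264.3-.5,257.9-.5]);R=np.array([283.6-.5,248.6-.5])
f=lambda v:np.r_[proj(p+(v[3]-v[2])*j+v[1]*b+[0,0,v[0]],'side')[0]-L,proj(p+(v[3]+v[2])*j+v[1]*b+[0,0,v[0]],'side')[0]-R]
r=least_squares(f,[.05,0,.02,0]);print(r.x,r.fun)
# fixed z
for z in(.03,.036,.042): 
    print(z, ray((L+R)/2,'side',z)-p, 'sep',np.linalg.norm(ray(L,'side',z)-ray(R,'side',z)))
E
```

```text
[ 0.20366413 -0.14843221  0.01985389 -0.10092136] [-0.09532001 -0.20934737  0.09789607  0.21500506]
0.03 [0.00615991 0.03959488 0.03      ] sep 0.05547177895444833
0.036 [0.00533278 0.03205116 0.036     ] sep 0.0549414096168017
0.042 [0.00450566 0.02450743 0.042     ] sep 0.05441104027915506
```

```bash
python3 - <<'E'
from h import *
a=cv2.imread('pics/top0.png')[330:420,480:560]
a=np.clip(a.astype(float)*1.8,0,255).astype('uint8')
a=cv2.resize(a,None,fx=7,fy=7,interpolation=2)
p=np.array([.17665,-.6515,.197]);f=.265-np.pi/2;j=np.array([np.cos(f),np.sin(f),0])
for dz,col in((.013,(0,255,0)),(.045,(0,0,255))):
  for s in(-.0425,0,.0425):
    u=(proj(p+s*j+[0,0,dz],'top')[0]-[480,330]+.5)*7
    cv2.circle(a,tuple(int(v) for v in u),5,col,2)
cv2.imwrite('pics/t0z.png',a)
E
```

```text
(no output)
```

View pics/t0z.png

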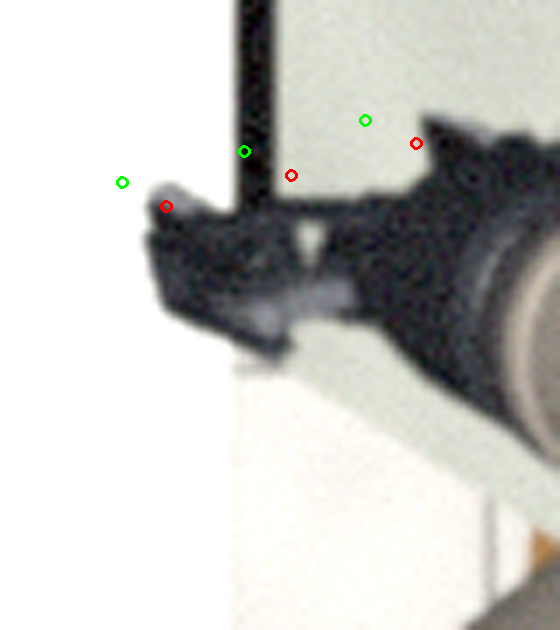

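The fingers look about 30 mm higher in the picture than the TCP reading implies. Closing gently here is harmless and will show which is right.

step_arm([
  [0, 0, 0, 0, 0, 0, 0.3],
  [0, 0, 0, 0, 0, 0, 0.45],
  [0, 0, 0, 0, 0, 0, 0.6],
  [0, 0, 0, 0, 0, 0, 0.6],
  [0, 0, 0, 0, 0, 0, 0.6],
  [0, 0, 0, 0, 0, 0, 0.6],
], force=20)

```text
t: 4.1
eef_pos: [0.5086, -0.1939, 0.0281]
tool_rot: [-0.0, 0.509, 0.861, -0.0]
contact_force: [0.1, -0.2, 0.7]
gripper_width: 0.203
```

```bash
python3 st.py; python3 - <<'E'
from station import bot
from h import *
b=bot.read_camera("side")["color"][:,:,::-1]
x=np.clip(b[215:295,235:315].astype(float)*3,0,255).astype('uint8')
cv2.imwrite("pics/s3z.png",cv2.resize(x,None,fx=7,fy=7,interpolation=2))
E
```

```text
t 4.1 pos [ 508.6 -193.9   28.1] phi 2.0733 tilt [-0.  0. -1.] F [ 0.1 -0.2  0.7] T [ 0.017 -0.026 -0.031] w 0.203 q [ 0.62  0.53 -0.47  1.98  0.36  0.71  0.44]
```

View pics/s3z.png

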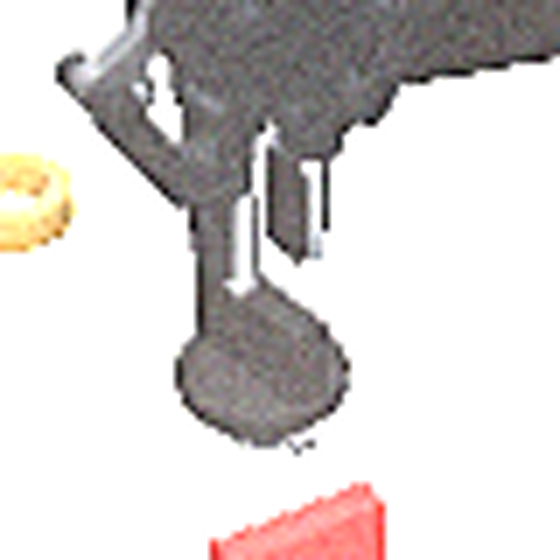

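```bash
python3 - <<'E'
from h import *
p=np.array([.5088,-.1942,0]);a=2.07;b=np.array([np.cos(a),np.sin(a),0]);j=np.array([b[1],-b[0],0])
cr=lambda P:np.round((proj(P,'side')-[235,215]+.5)*7)[0]
for z in (.03,.04,.05,.06):
    print(z,[cr(p+s*j+e*b+[0,0,z]) for s in(-.0085,.0085) for e in (-.011,.011)])
c=np.array([.5075,-.1955,0])
for z in (.054,.024): print('bar',[cr(c+s*j+e*b+[0,0,z]) for s in(-.007,.007) for e in (-.026,.026)])
E
```

```text
0.03 [array([266., 375.]), array([226., 338.]), array([310., 354.]), array([270., 318.])]
0.04 [array([266., 350.]), array([226., 314.]), array([310., 329.]), array([269., 294.])]
0.05 [array([265., 325.]), array([225., 289.]), array([310., 304.]), array([269., 269.])]
0.06 [array([265., 300.]), array([224., 264.]), array([310., 279.]), array([269., 244.])]
bar [array([294., 341.]), array([198., 256.]), array([331., 324.]), array([234., 240.])]
bar [array([295., 416.]), array([200., 330.]), array([331., 399.]), array([236., 313.])]
```

step_arm([
  [0, 0, 0, 0, 0, 0, 0.7],
  [0, 0, 0, 0, 0, 0, 0.8],
  [0, 0, 0, 0, 0, 0, 0.8],
  [0, 0, 0, 0, 0, 0, 0.8],
])

```text
t: 4.48
eef_pos: [0.5086, -0.1939, 0.0281]
tool_rot: [-0.0, 0.509, 0.861, 0.0]
contact_force: [-0.4, 0.3, -0.2]
gripper_width: 0.1
```

```bash
python3 st.py; python3 -c "
from station import bot
print(bot.grip_depth,[a for a in dir(bot) if a[0]!='_'])"
```

```text
t 4.48 pos [ 508.6 -193.9   28.1] phi 2.0734 tilt [-0.  0. -1.] F [-0.4  0.3 -0.2] T [0.001 0.003 0.002] w 0.1 q [ 0.62  0.53 -0.47  1.98  0.36  0.71  0.44]
0.0187 ['PlanningError', 'get_obs', 'grip_depth', 'hand_in', 'place_of', 'read_camera', 'recognise']
```

step_arm([
  [0, 0, 0, 0, 0, 0, 0.2],
  [0, 0, 0, 0, 0, 0, 0.2],
  [0, 0, 0, 0, 0, 0, 0.2],
  [0, 0, -0.002, 0, 0, 0, 0.2],
  [0, 0, -0.004, 0, 0, 0, 0.2],
  [0, 0, -0.006, 0, 0, 0, 0.2],
  [0, 0, -0.008, 0, 0, 0, 0.2],
  [0, 0, -0.008, 0, 0, 0, 0.2],
])

```text
t: 5.15
eef_pos: [0.5082, -0.1938, 0.0195]
tool_rot: [-0.0, 0.509, 0.861, -0.0]
contact_force: [-0.4, -0.5, 0.7]
gripper_width: 0.403
```

```bash
python3 st.py; python3 - <<'E'
from station import bot
from h import *
b=bot.read_camera("side")["color"][:,:,::-1]
x=np.clip(b[215:295,235:315].astype(float)*3,0,255).astype('uint8')
cv2.imwrite("pics/s4z.png",cv2.resize(x,None,fx=7,fy=7,interpolation=2))
E
```

```text
t 5.15 pos [ 508.2 -193.8   19.5] phi 2.0733 tilt [-0.001  0.    -1.   ] F [-0.4 -0.5  0.7] T [ 0.012 -0.019  0.027] w 0.403 q [ 0.61  0.54 -0.46  1.98  0.37  0.7   0.43]
```

View pics/s4z.png

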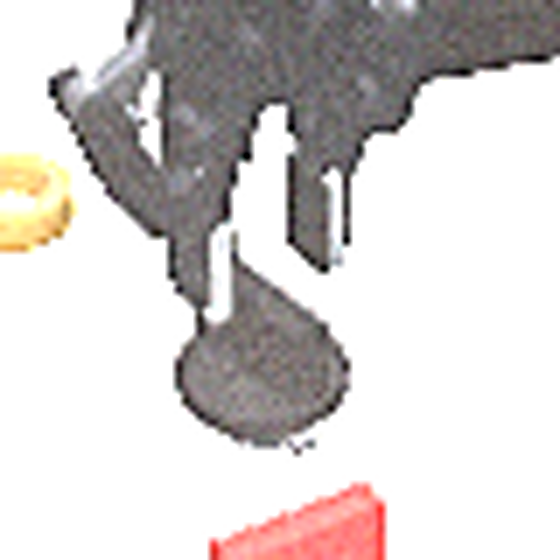

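step_arm([
  [0, 0, -0.003, 0, 0, 0, 0.2],
  [0, 0, -0.006, 0, 0, 0, 0.2],
  [0, 0, -0.009, 0, 0, 0, 0.2],
  [0, 0, -0.012, 0, 0, 0, 0.2],
  [0, 0, -0.014, 0, 0, 0, 0.2],
  [0, 0, -0.016, 0, 0, 0, 0.2],
  [0, 0, -0.016, 0, 0, 0, 0.2],
])

```text
t: 5.78
eef_pos: [0.5083, -0.1938, 0.0036]
tool_rot: [-0.0, 0.509, 0.861, -0.0]
contact_force: [-0.3, 0.1, 0.1]
gripper_width: 0.398
```

```bash
python3 st.py; python3 - <<'E'
from station import bot
from h import *
b=bot.read_camera("side")["color"][:,:,::-1]
x=np.clip(b[215:295,235:315].astype(float)*3,0,255).astype('uint8')
cv2.imwrite("pics/s5z.png",cv2.resize(x,None,fx=7,fy=7,interpolation=2))
E
```

```text
t 5.78 pos [ 508.3 -193.8    3.6] phi 2.0733 tilt [-0.001  0.    -1.   ] F [-0.3  0.1  0.1] T [0.032 0.002 0.012] w 0.398 q [ 0.6   0.57 -0.44  1.99  0.38  0.67  0.41]
```

View pics/s5z.png

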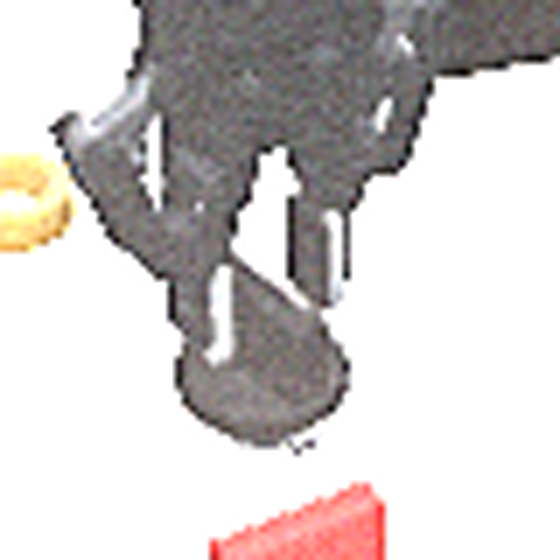

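step_arm([
  [0, 0, -0.0015, 0, 0, 0, 0.2],
  [0, 0, -0.003, 0, 0, 0, 0.2],
  [0, 0, -0.0045, 0, 0, 0, 0.2],
  [0, 0, -0.006, 0, 0, 0, 0.2],
  [0, 0, -0.007, 0, 0, 0, 0.2],
  [0, 0, -0.007, 0, 0, 0, 0.2],
])

```text
t: 6.33
eef_pos: [0.5084, -0.1938, -0.0031]
tool_rot: [-0.0, 0.509, 0.861, -0.0]
contact_force: [-0.3, -0.3, 0.1]
gripper_width: 0.397
```

```bash
python3 st.py
```

```text
t 6.33 pos [ 508.4 -193.8   -3.1] phi 2.0733 tilt [-0.  0. -1.] F [-0.3 -0.3  0.1] T [-0.025  0.007 -0.006] w 0.397 q [ 0.59  0.58 -0.44  1.99  0.39  0.65  0.41]
```

step_arm([
  [0, 0, 0, 0, 0, 0, 0.4],
  [0, 0, 0, 0, 0, 0, 0.5],
  [0, 0, 0, 0, 0, 0, 0.6],
  [0, 0, 0, 0, 0, 0, 0.7],
  [0, 0, 0, 0, 0, 0, 0.8],
  [0, 0, 0, 0, 0, 0, 1],
  [0, 0, 0, 0, 0, 0, 1],
], force=30)

```text
t: 6.92
eef_pos: [0.5084, -0.1939, -0.0029]
tool_rot: [-0.0, 0.509, 0.861, -0.0]
contact_force: [-0.5, 0.2, 0.6]
gripper_width: 0.159
```

```bash
python3 st.py; python3 - <<'E'
from station import bot
from h import *
b=bot.read_camera("side")["color"][:,:,::-1]
x=np.clip(b[215:295,235:315].astype(float)*3,0,255).astype('uint8')
cv2.imwrite("pics/s6z.png",cv2.resize(x,None,fx=7,fy=7,interpolation=2))
E
```

```text
t 6.92 pos [ 508.4 -193.9   -2.9] phi 2.0733 tilt [-0. -0. -1.] F [-0.5  0.2  0.6] T [-0.079  0.2   -0.031] w 0.159 q [ 0.59  0.58 -0.44  1.99  0.39  0.66  0.41]
```

View pics/s6z.png

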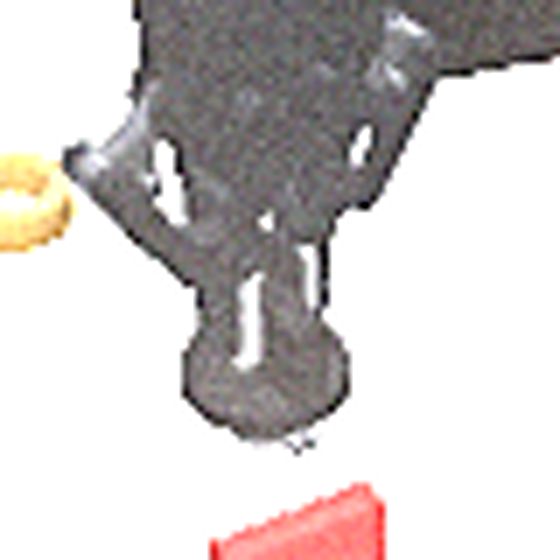

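step_arm([
  [0, 0, 0, 0, 0, 0, 1],
  [0, 0, 0, 0, 0, 0, 1],
  [0, 0, 0.004, 0, 0, 0, 1],
  [0, 0, 0.01, 0, 0, 0, 1],
  [0, 0, 0.02, 0, 0, 0, 1],
  [0, 0, 0.04, 0, 0, 0, 1],
  [0, 0, 0.06, 0, 0, 0, 1],
  [0, 0, 0.08, 0, 0, 0, 1],
  [0, 0, 0.08, 0, 0, 0, 1],
  [0, 0, 0.08, 0, 0, 0, 1],
], force=70)

```text
t: 7.8
eef_pos: [0.5097, -0.1943, 0.0787]
tool_rot: [0.002, 0.509, 0.861, 0.0]
contact_force: [0.6, 0.2, -1.4]
gripper_width: 0.145
```

```bash
python3 st.py; python3 - <<'E'
from station import bot
from h import *
b=bot.read_camera("side")["color"][:,:,::-1]
cv2.imwrite("pics/s7f.png",b)
x=np.clip(b[170:270,220:320].astype(float)*2,0,255).astype('uint8')
cv2.imwrite("pics/s7z.png",cv2.resize(x,None,fx=6,fy=6,interpolation=2))
E
```

```text
t 7.8 pos [ 509.7 -194.3   78.7] phi 2.0731 tilt [ 0.003 -0.001 -1.   ] F [ 0.6  0.2 -1.4] T [-0.025  0.007 -0.025] w 0.145 q [ 0.65  0.46 -0.5   1.95  0.3   0.81  0.48]
```

View pics/s7z.png

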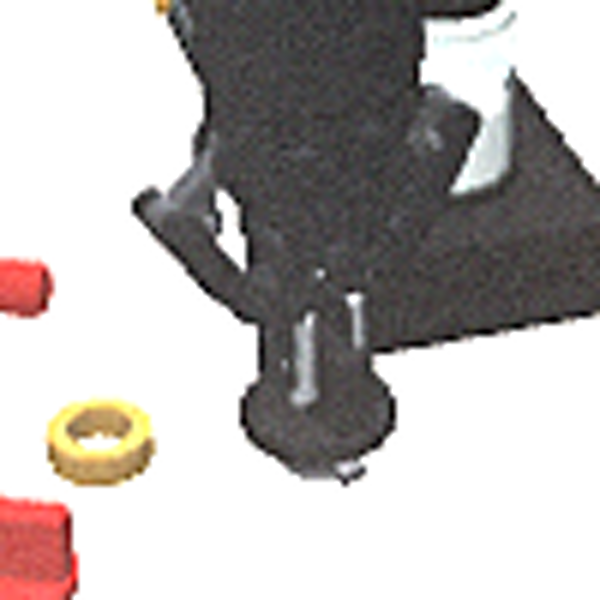

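```bash
python3 - <<'E'
from h import *
c=np.array([.509,-.195,.0817])
cr=lambda P:np.round((proj(P,'side')-[220,170]+.5)*6)[0]
pl=np.array([cr(c+q) for q in circ(.028,.02)]);print('plate x',pl[:,0].min(),pl[:,0].max(), 'y',[cr(c+q)[1] for q in circ(.028,.016)][0:0],max(cr(c+q)[1] for q in circ(.028,.016)))
for l in(-.2,-.1,0,.1,.2):
    a=2.073+np.pi+l;b=np.array([np.cos(a),np.sin(a),0]);n=np.array([-b[1],b[0],0])
    print(l,[cr(c+.023*b+s*n+[0,0,z]) for s in(-.005,.005) for z in (.003,.008)])
E
sed -n 1p h.py >/dev/null; python3 - <<'E'
import cv2,numpy as np
b=cv2.imread('pics/s7f.png')[235:260,258:292]
b=np.clip(b.astype(float)*1.5,0,255).astype('uint8')
cv2.imwrite('pics/s7l.png',cv2.resize(b,None,fx=18,fy=18,interpolation=0))
E
```

```text
plate x 239.0 397.0 y [] 469.0
-0.2 [array([332., 489.]), array([332., 478.]), array([358., 482.]), array([358., 471.])]
-0.1 [array([339., 488.]), array([339., 477.]), array([363., 479.]), array([363., 468.])]
0 [array([345., 487.]), array([345., 475.]), array([368., 476.]), array([368., 465.])]
0.1 [array([351., 485.]), array([351., 474.]), array([372., 473.]), array([372., 462.])]
0.2 [array([357., 483.]), array([357., 471.]), array([376., 470.]), array([376., 458.])]
```

View pics/s7l.png

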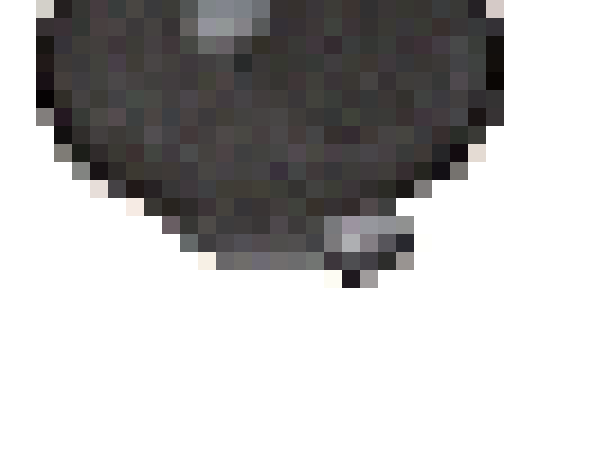

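step_arm([
  [0, 0, 0.04, 0, 0, 0, 1],
  [0, 0, 0.08, 0, 0, 5, 1],
  [0, 0, 0.12, 0, 0, 10, 1],
  [0, 0.01, 0.138, 0, 0, 15, 1],
  [0.005, 0.04, 0.138, 0, 0, 20, 1],
  [0.01, 0.07, 0.138, 0, 0, 26, 1],
  [0.015, 0.1, 0.138, 0, 0, 32, 1],
  [0.02, 0.13, 0.138, 0, 0, 38, 1],
  [0.025, 0.16, 0.138, 0, 0, 44, 1],
  [0.03, 0.18, 0.138, 0, 0, 48, 1],
])

```text
t: 8.68
eef_pos: [0.5377, -0.0105, 0.2141]
tool_rot: [-0.001, 0.111, 0.994, 0.001]
contact_force: [-0.1, 0.5, -0.9]
gripper_width: 0.15
```

step_arm([
  [0.005, 0.03, 0, 0, 0, 4, 1],
  [0.01, 0.06, 0, 0, 0, 8, 1],
  [0.015, 0.09, 0, 0, 0, 12, 1],
  [0.02, 0.12, 0, 0, 0, 15, 1],
  [0.025, 0.145, 0, 0, 0, 16, 1],
  [0.03, 0.165, 0, 0, 0, 16, 1],
  [0.033, 0.176, 0, 0, 0, 16, 1],
  [0.033, 0.176, 0, 0, 0, 16, 1],
  [0.033, 0.176, 0, 0, 0, 16, 1],
  [0.033, 0.176, 0, 0, 0, 16, 1],
])

```text
t: 9.52
eef_pos: [0.5714, 0.1602, 0.2143]
tool_rot: [-0.001, -0.024, 1.0, -0.001]
contact_force: [0.3, 0.4, -1.6]
gripper_width: 0.148
```

```bash
python3 st.py; python3 - <<'E'
from station import bot
from h import *
for n in('side','top'):
    b=bot.read_camera(n)["color"][:,:,::-1]
    cv2.imwrite(f"pics/{n}8.png",b)
    x0,y0=(220,80) if n=='side' else (130,130)
    x=np.clip(b[y0:y0+100,x0:x0+120].astype(float)*1.8,0,255).astype('uint8')
    cv2.imwrite(f"pics/{n}8z.png",cv2.resize(x,None,fx=6,fy=6,interpolation=2))
E
```

```text
t 9.52 pos [571.4 160.2 214.3] phi 3.1886 tilt [-0.001 -0.001 -1.   ] F [ 0.3  0.4 -1.6] T [-0.032 -0.021 -0.025] w 0.148 q [ 0.26  0.46 -0.86  1.69  0.37  1.17  0.92]
```

View pics/side8z.png

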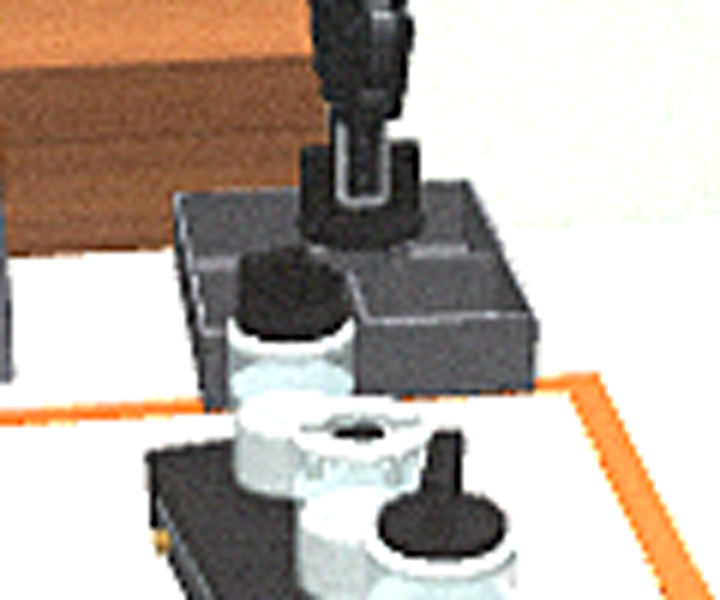

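View pics/top8z.png

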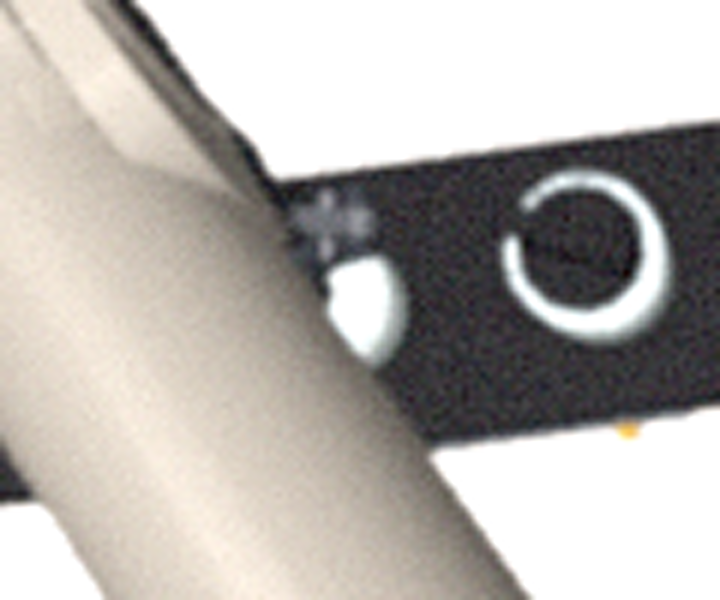

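```bash
python3 - <<'E'
from h import *
im=cv2.imread('pics/side8.png')
x0,y0=262,95;
z=cv2.resize(np.clip(im[y0:y0+65,x0:x0+40].astype(float)*1.8,0,255).astype('uint8'),None,fx=9,fy=9,interpolation=2)
out=[]
for c,yaw in(((.5714,.1602,.2175),.047),((.5724,.1602,.2175),.047)):
    k=z.copy()
    for q in capparts(-.05):
        uv=(proj(q@Rz(yaw).T+c,'side')-[x0,y0]+.5)*9-.5
        cv2.polylines(k,[cv2.convexHull(np.round(uv).astype(np.int32))],True,(0,255,0),1)
    for r in (.0335,):
        pass
    n=(.5715,.1615,.135)
    for P in (circ(.017,0),circ(.033,0),np.array([[-.029,-.007,0],[.029,-.007,0],[.029,.007,0],[-.029,.007,0]])):
        uv=(proj(P@Rz(.02).T+n,'side')-[x0,y0]+.5)*9-.5
        cv2.polylines(k,[np.round(uv).astype(np.int32)],True,(0,0,255),1)
    out.append(k)
cv2.imwrite('pics/side8o.png',np.hstack(out))
E
```

```text
(no output)
```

View pics/side8o.png

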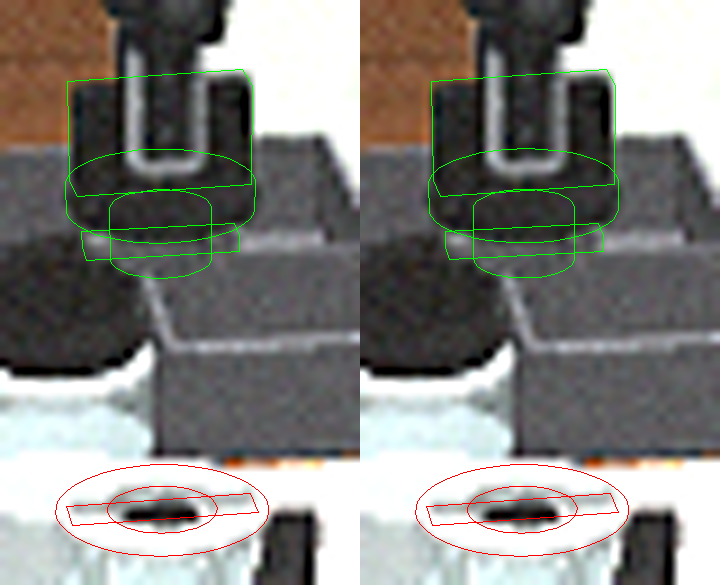

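step_arm([
  [0, 0.001, -0.01, 0, 0, 0, 1],
  [0.0005, 0.002, -0.025, 0, 0, 0, 1],
  [0.0005, 0.002, -0.04, 0, 0, 0, 1],
  [0.0005, 0.002, -0.055, 0, 0, 0, 1],
  [0.0005, 0.002, -0.065, 0, 0, 0, 1],
  [0.0005, 0.002, -0.072, 0, 0, 0, 1],
  [0.0005, 0.002, -0.074, 0, 0, 0, 1],
  [0.0005, 0.002, -0.074, 0, 0, 0, 1],
  [0.0005, 0.002, -0.074, 0, 0, 0, 1],
  [0.0005, 0.002, -0.074, 0, 0, 0, 1],
])

```text
t: 10.45
eef_pos: [0.5727, 0.1644, 0.142]
tool_rot: [0.001, -0.024, 1.0, 0.0]
contact_force: [0.6, 0.2, -2.1]
gripper_width: 0.149
```

```bash
python3 st.py; python3 - <<'E'
from station import bot
from h import *
n='side'
b=bot.read_camera(n)["color"][:,:,::-1]
cv2.imwrite(f"pics/{n}9.png",b)
x=np.clip(b[105:175,250:320].astype(float)*1.8,0,255).astype('uint8')
cv2.imwrite(f"pics/{n}9z.png",cv2.resize(x,None,fx=8,fy=8,interpolation=2))
E
```

```text
t 10.45 pos [572.7 164.4 142. ] phi 3.1902 tilt [ 0.001  0.001 -1.   ] F [ 0.6  0.2 -2.1] T [ 0.041 -0.001  0.021] w 0.149 q [ 0.22  0.53 -0.82  1.76  0.44  1.04  0.86]
```

View pics/side9z.png

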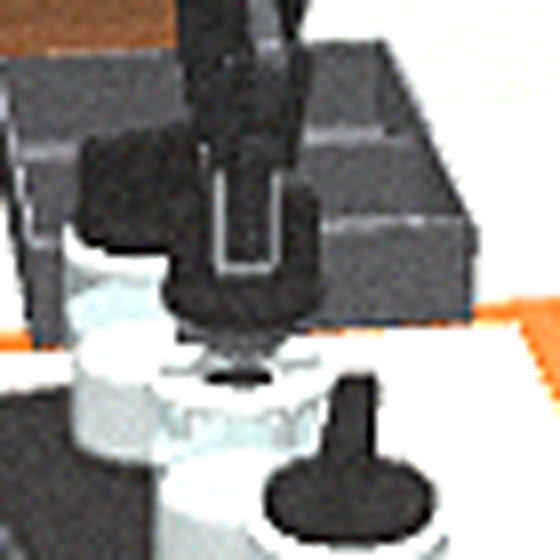

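```bash
cat > ov.py <<'E'
from h import *
import sys
f=sys.argv[1];out=[]
im=cv2.imread(f'pics/{f}.png');x0,y0=262,110
z=cv2.resize(np.clip(im[y0:y0+55,x0:x0+40].astype(float)*1.8,0,255).astype('uint8'),None,fx=9,fy=9,interpolation=2)
out.append(z)
for c in eval(sys.argv[2]):
    k=z.copy()
    for q in capparts(-.05):
        uv=(proj(q@Rz(c[3]).T+c[:3],'side')-[x0,y0]+.5)*9-.5
        cv2.polylines(k,[cv2.convexHull(np.round(uv).astype(np.int32))],True,(0,255,0),1)
    n=(.5715,.1615,.135)
    for P in (circ(.017,0),np.array([[-.029,-.007,0],[.029,-.007,0],[.029,.007,0],[-.029,.007,0]])):
        uv=(proj(P@Rz(.02).T+n,'side')-[x0,y0]+.5)*9-.5
        cv2.polylines(k,[np.round(uv).astype(np.int32)],True,(0,0,255),1)
    out.append(k)
cv2.imwrite(f'pics/{f}_{sys.argv[3]}.png',np.hstack(out)[:, :800*2])
E
python3 ov.py side9 "[(.5727,.1644,.145,.048)]" a
```

```text
(no output)
```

View pics/side9_a.png

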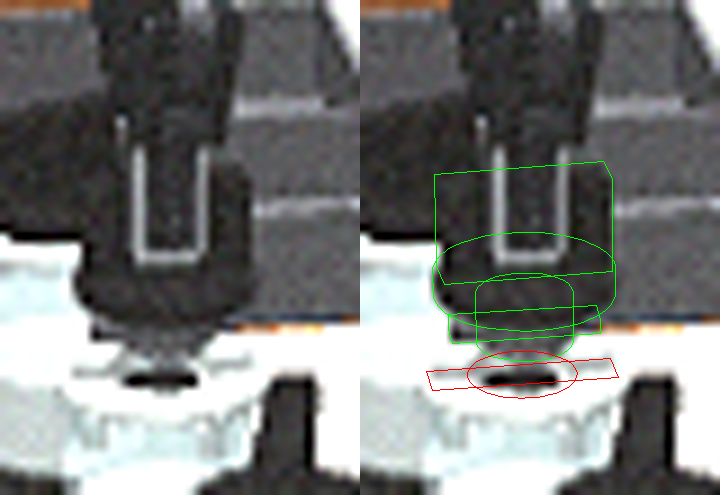

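step_arm([
  [-0.001, -0.0025, 0, 0, 0, 0, 1],
  [-0.001, -0.0025, 0, 0, 0, 0, 1],
  [-0.001, -0.0025, -0.002, 0, 0, 0, 1],
  [-0.001, -0.0025, -0.004, 0, 0, 0, 1],
  [-0.001, -0.0025, -0.006, 0, 0, 0, 1],
  [-0.001, -0.0025, -0.008, 0, 0, 0, 1],
  [-0.001, -0.0025, -0.009, 0, 0, 0, 1],
  [-0.001, -0.0025, -0.01, 0, 0, 0, 1],
])

```text
t: 11.17
eef_pos: [0.5712, 0.1617, 0.1318]
tool_rot: [0.0, -0.024, 1.0, -0.0]
contact_force: [-2.9, -2.0, 11.1]
gripper_width: 0.149
```

```bash
python3 st.py
```

```text
t 11.17 pos [571.2 161.7 131.8] phi 3.1903 tilt [ 0. -0. -1.] F [-2.9 -2.  11.1] T [-0.584  0.874 -0.052] w 0.149 q [ 0.22  0.54 -0.81  1.78  0.45  1.02  0.86]
```

step_arm([
  [0, 0, 0.002, 0, 0, 0, 1],
  [0, 0, 0.003, 0, 0, 0, 1],
  [0.0015, 0.001, 0.003, 0, 0, 0, 1],
  [0.0015, 0.001, 0.003, 0, 0, 0, 1],
  [0.0015, 0.001, 0.002, 0, 0, 0, 1],
  [0.0015, 0.001, 0.001, 0, 0, 0, 1],
  [0.0015, 0.001, 0, 0, 0, 0, 1],
  [0.0015, 0.001, -0.0005, 0, 0, 0, 1],
])

```text
t: 11.83
eef_pos: [0.5725, 0.1631, 0.1305]
tool_rot: [0.0, -0.025, 1.0, 0.0]
contact_force: [-0.0, 1.4, -1.4]
gripper_width: 0.144
```

```bash
python3 st.py
```

```text
t 11.83 pos [572.5 163.1 130.5] phi 3.1906 tilt [ 0.     0.001 -1.   ] F [-0.   1.4 -1.4] T [0.218 0.007 0.015] w 0.144 q [ 0.22  0.54 -0.81  1.77  0.46  1.02  0.86]
```

step_arm([
  [0, 0, -0.0007, 0, 0, 0, 1],
  [0, 0, -0.0014, 0, 0, 0, 1],
  [0, 0, -0.002, 0, 0, 0, 1],
  [0, 0, -0.002, 0, 0, 0, 1],
])

```text
t: 12.17
eef_pos: [0.5725, 0.163, 0.1289]
tool_rot: [0.0, -0.024, 1.0, 0.0]
contact_force: [-1.5, 2.2, 2.7]
gripper_width: 0.144
```

```bash
python3 st.py
```

```text
t 12.17 pos [572.5 163.  128.9] phi 3.1905 tilt [ 0.  0. -1.] F [-1.5  2.2  2.7] T [ 0.342  0.381 -0.046] w 0.144 q [ 0.22  0.55 -0.81  1.78  0.46  1.02  0.85]
```

step_arm([
  [-0.0003, 0.0005, 0, 0, 0, 0, 1],
  [-0.0005, 0.001, 0, 0, 0, 0, 1],
  [-0.0005, 0.001, 0, 0, 0, 0, 1],
])

```text
t: 12.42
eef_pos: [0.5725, 0.1632, 0.1288]
tool_rot: [0.0, -0.024, 1.0, -0.0]
contact_force: [-0.2, -1.1, 3.4]
gripper_width: 0.147
```

```bash
python3 st.py
```

```text
t 12.42 pos [572.5 163.2 128.8] phi 3.1899 tilt [ 0.001 -0.001 -1.   ] F [-0.2 -1.1  3.4] T [-0.083  0.143 -0.023] w 0.147 q [ 0.22  0.55 -0.81  1.78  0.46  1.02  0.85]
```

step_arm([
  [0, 0, -0.0005, 0, 0, 2, 1],
  [0, 0, -0.0005, 0, 0, 4, 1],
  [0, 0, -0.0005, 0, 0, 5, 1],
  [0, 0, -0.0005, 0, 0, 5, 1],
])

```text
t: 12.75
eef_pos: [0.5726, 0.1634, 0.1287]
tool_rot: [0.0, -0.068, 0.998, -0.0]
contact_force: [-0.6, -0.9, 6.4]
gripper_width: 0.149
```

```bash
python3 st.py
```

```text
t 12.75 pos [572.6 163.4 128.7] phi 3.278 tilt [ 0.001 -0.    -1.   ] F [-0.6 -0.9  6.4] T [-0.139  0.32   0.003] w 0.149 q [ 0.23  0.55 -0.83  1.78  0.47  1.02  0.93]
```

Not dropping that way, so I'll sweep clockwise.

step_arm([
  [0, 0, 0, 0, 0, -3, 1],
  [0, 0, 0, 0, 0, -6, 1],
  [0, 0, 0, 0, 0, -8, 1],
  [0, 0, 0, 0, 0, -10, 1],
  [0, 0, 0, 0, 0, -10, 1],
])

```text
t: 13.17
eef_pos: [0.5726, 0.1636, 0.1283]
tool_rot: [0.001, 0.02, 1.0, 0.0]
contact_force: [0.5, 0.9, 0.5]
gripper_width: 0.147
```

```bash
python3 st.py
```

```text
t 13.17 pos [572.6 163.6 128.3] phi 3.1015 tilt [ 0.001  0.    -1.   ] F [0.5 0.9 0.5] T [ 0.28  -0.198  0.025] w 0.147 q [ 0.2   0.54 -0.79  1.78  0.45  1.01  0.77]
```

step_arm([
  [0, 0, -0.001, 0, 0, 0, 1],
  [0, 0, -0.002, 0, 0, 0, 1],
  [0, 0, -0.003, 0, 0, 0, 1],
  [0, 0, -0.003, 0, 0, 0, 1],
])

```text
t: 13.5
eef_pos: [0.5721, 0.1642, 0.1249]
tool_rot: [0.0, 0.019, 1.0, 0.0]
contact_force: [0.6, 3.4, 1.8]
gripper_width: 0.15
```

```bash
python3 st.py
```

```text
t 13.5 pos [572.1 164.2 124.9] phi 3.104 tilt [ 0.     0.001 -1.   ] F [0.6 3.4 1.8] T [ 0.756 -0.164  0.07 ] w 0.15 q [ 0.2   0.54 -0.79  1.78  0.45  1.01  0.77]
```

step_arm([
  [0, 0.0008, -0.001, 0, 0, 0, 1],
  [0, 0.001, -0.0025, 0, 0, 0, 1],
  [0, 0.001, -0.004, 0, 0, 0, 1],
  [0, 0.001, -0.005, 0, 0, 0, 1],
  [0, 0.001, -0.005, 0, 0, 0, 1],
])

```text
t: 13.92
eef_pos: [0.5721, 0.1644, 0.1198]
tool_rot: [-0.0, 0.019, 1.0, -0.0]
contact_force: [-0.1, 0.6, 1.9]
gripper_width: 0.145
```

```bash
python3 st.py
```

```text
t 13.92 pos [572.1 164.4 119.8] phi 3.1029 tilt [-0. -0. -1.] F [-0.1  0.6  1.9] T [ 0.398 -0.121 -0.025] w 0.145 q [ 0.2   0.55 -0.78  1.78  0.45  1.    0.77]
```

step_arm([
  [0, 0, -0.001, 0, 0, 0, 1],
  [0, 0, -0.002, 0, 0, 0, 1],
  [0, 0, -0.0028, 0, 0, 0, 1],
  [0, 0, -0.0028, 0, 0, 0, 1],
  [0, 0, -0.0028, 0, 0, 0, 1],
])

```text
t: 14.33
eef_pos: [0.5721, 0.1644, 0.1173]
tool_rot: [-0.0, 0.019, 1.0, -0.0]
contact_force: [0.1, -0.1, 2.9]
gripper_width: 0.145
```

```bash
python3 st.py
```

```text
t 14.33 pos [572.1 164.4 117.3] phi 3.1028 tilt [-0. -0. -1.] F [ 0.1 -0.1  2.9] T [ 0.159 -0.011 -0.008] w 0.145 q [ 0.19  0.55 -0.78  1.79  0.46  0.99  0.76]
```

step_arm([
  [0, 0, 0, 0, 0, -4, 1],
  [0, 0, 0, 0, 0, -8, 1],
  [0, 0, 0, 0, 0, -12, 1],
  [0, 0, 0, 0, 0, -16, 1],
  [0, 0, 0, 0, 0, -20, 1],
  [0, 0, 0, 0, 0, -20, 1],
])

```text
t: 14.83
eef_pos: [0.5721, 0.1642, 0.1174]
tool_rot: [0.0, 0.194, 0.981, -0.0]
contact_force: [-0.3, -1.2, 3.2]
gripper_width: 0.148
```

```bash
python3 st.py
```

```text
t 14.83 pos [572.1 164.2 117.4] phi 2.7513 tilt [ 0.    -0.001 -1.   ] F [-0.3 -1.2  3.2] T [ 0.001 -0.011 -0.047] w 0.148 q [ 0.14  0.53 -0.7   1.79  0.41  0.97  0.45]
```

step_arm([
  [0, 0, 0, 0, 0, -3, 1],
  [0, 0, 0, 0, 0, -6, 1],
  [0, 0, 0, 0, 0, -6, 1],
])

```text
t: 15.08
eef_pos: [0.5721, 0.1643, 0.1174]
tool_rot: [0.0, 0.244, 0.97, -0.0]
contact_force: [-0.8, -0.0, 3.7]
gripper_width: 0.151
```

```bash
python3 st.py
```

```text
t 15.08 pos [572.1 164.3 117.4] phi 2.6493 tilt [-0.    -0.001 -1.   ] F [-0.8 -0.   3.7] T [-0.033  0.074 -0.043] w 0.151 q [ 0.12  0.52 -0.68  1.79  0.39  0.97  0.36]
```

step_arm([
  [0, 0, 0, 0, 0, -3, 1],
  [0, 0, 0, 0, 0, -6, 1],
  [0, 0, 0, 0, 0, -6, 1],
])

```text
t: 15.33
eef_pos: [0.5721, 0.1643, 0.1173]
tool_rot: [0.0, 0.294, 0.956, -0.0]
contact_force: [-0.9, -1.1, 2.2]
gripper_width: 0.148
```

```bash
python3 st.py
```

```text
t 15.33 pos [572.1 164.3 117.3] phi 2.5455 tilt [-0. -0. -1.] F [-0.9 -1.1  2.2] T [-0.012  0.052 -0.037] w 0.148 q [ 0.11  0.52 -0.66  1.79  0.38  0.96  0.27]
```

step_arm([
  [0, 0, 0, 0, 0, -3, 1],
  [0, 0, 0, 0, 0, -6, 1],
  [0, 0, 0, 0, 0, -6, 1],
])

```text
t: 15.58
eef_pos: [0.5728, 0.165, 0.1175]
tool_rot: [0.001, 0.343, 0.939, 0.001]
contact_force: [2.6, 1.8, 1.8]
gripper_width: 0.146
```

```bash
python3 st.py
```

```text
t 15.58 pos [572.8 165.  117.5] phi 2.4417 tilt [ 0.002  0.001 -1.   ] F [2.6 1.8 1.8] T [ 0.359 -0.588  0.144] w 0.146 q [ 0.09  0.51 -0.63  1.79  0.36  0.96  0.18]
```

step_arm([
  [0, 0, 0, 0, 0, -2, 1],
  [0, 0, 0, 0, 0, -2, 1],
])

```text
t: 15.75
eef_pos: [0.5728, 0.165, 0.1175]
tool_rot: [0.001, 0.359, 0.933, 0.001]
contact_force: [2.3, 2.6, 0.9]
gripper_width: 0.146
```

```bash
python3 st.py
```

```text
t 15.75 pos [572.8 165.  117.5] phi 2.4078 tilt [ 0.001  0.001 -1.   ] F [2.3 2.6 0.9] T [ 0.401 -0.734  0.117] w 0.146 q [ 0.09  0.51 -0.62  1.79  0.36  0.95  0.15]
```

step_arm([
  [0, 0, 0, 0, 0, -3, 1],
  [0, 0, 0, 0, 0, -3, 1],
])

```text
t: 15.92
eef_pos: [0.5728, 0.165, 0.1176]
tool_rot: [0.0, 0.384, 0.924, 0.001]
contact_force: [2.8, 1.9, 2.5]
gripper_width: 0.145
```

```bash
python3 st.py
```

```text
t 15.92 pos [572.8 165.  117.6] phi 2.3543 tilt [ 0.001  0.001 -1.   ] F [2.8 1.9 2.5] T [ 0.48  -0.734  0.007] w 0.145 q [ 0.08  0.51 -0.61  1.79  0.35  0.95  0.1 ]
```

step_arm([
  [0, 0, 0, 0, 0, -3, 1],
  [0, 0, 0, 0, 0, -3, 1],
])

```text
t: 16.08
eef_pos: [0.5723, 0.1646, 0.1176]
tool_rot: [0.0, 0.408, 0.913, 0.0]
contact_force: [0.7, -0.1, 3.1]
gripper_width: 0.146
```

```bash
python3 st.py
```

```text
t 16.08 pos [572.3 164.6 117.6] phi 2.3017 tilt [ 0.  0. -1.] F [ 0.7 -0.1  3.1] T [ 0.043 -0.36  -0.032] w 0.146 q [ 0.07  0.5  -0.6   1.79  0.34  0.95  0.06]
```

step_arm([
  [0, 0, 0, 0, 0, -3, 1],
  [0, 0, 0, 0, 0, -3, 1],
])

```text
t: 16.25
eef_pos: [0.572, 0.1643, 0.1173]
tool_rot: [-0.0, 0.431, 0.902, -0.0]
contact_force: [0.5, 0.6, 2.6]
gripper_width: 0.149
```

```bash
python3 st.py
```

```text
t 16.25 pos [572.  164.3 117.3] phi 2.2493 tilt [-0. -0. -1.] F [0.5 0.6 2.6] T [ 0.162 -0.347 -0.061] w 0.149 q [ 0.06  0.5  -0.59  1.8   0.33  0.95  0.01]
```

step_arm([
  [0, 0, 0, 0, 0, -2, 1],
])

```text
t: 16.33
eef_pos: [0.5718, 0.1643, 0.1173]
tool_rot: [-0.0, 0.446, 0.895, -0.0]
contact_force: [1.1, 0.7, 3.2]
gripper_width: 0.15
```

```bash
python3 st.py
```

```text
t 16.33 pos [571.8 164.3 117.3] phi 2.217 tilt [-0.001 -0.001 -1.   ] F [1.1 0.7 3.2] T [ 0.142 -0.205  0.007] w 0.15 q [ 0.06  0.5  -0.58  1.8   0.33  0.95 -0.02]
```

step_arm([
  [0, 0, 0, 0, 0, -2, 1],
])

```text
t: 16.42
eef_pos: [0.572, 0.1644, 0.1173]
tool_rot: [-0.0, 0.462, 0.887, -0.0]
contact_force: [1.7, 1.3, 1.1]
gripper_width: 0.145
```

```bash
python3 st.py
```

```text
t 16.42 pos [572.  164.4 117.3] phi 2.1808 tilt [-0. -0. -1.] F [1.7 1.3 1.1] T [ 0.413 -0.691  0.106] w 0.145 q [ 0.05  0.5  -0.57  1.8   0.32  0.94 -0.05]
```

step_arm([
  [0, 0, 0, 0, 0, -2, 1],
])

```text
t: 16.5
eef_pos: [0.5725, 0.1648, 0.1174]
tool_rot: [0.0, 0.477, 0.879, 0.0]
contact_force: [3.4, 2.1, 0.9]
gripper_width: 0.147
```

```bash
python3 st.py
```

```text
t 16.5 pos [572.5 164.8 117.4] phi 2.146 tilt [ 0.001  0.    -1.   ] F [3.4 2.1 0.9] T [ 0.548 -0.923  0.132] w 0.147 q [ 0.04  0.49 -0.57  1.8   0.32  0.94 -0.08]
```

step_arm([
  [0, 0, 0, 0, 0, -2, 1],
])

```text
t: 16.58
eef_pos: [0.5728, 0.1651, 0.1174]
tool_rot: [0.0, 0.493, 0.87, 0.001]
contact_force: [4.6, 2.3, -0.4]
gripper_width: 0.149
```

```bash
python3 st.py
```

```text
t 16.58 pos [572.8 165.1 117.4] phi 2.1112 tilt [ 0.002  0.001 -1.   ] F [ 4.6  2.3 -0.4] T [ 0.719 -1.154  0.208] w 0.149 q [ 0.04  0.49 -0.56  1.8   0.32  0.94 -0.11]
```

step_arm([
  [0, 0, 0, 0, 0, -2, 1],
])

```text
t: 16.67
eef_pos: [0.5729, 0.1651, 0.1174]
tool_rot: [0.0, 0.508, 0.862, 0.001]
contact_force: [4.1, 2.8, -0.4]
gripper_width: 0.148
```

```bash
python3 st.py
```

```text
t 16.67 pos [572.9 165.1 117.4] phi 2.0764 tilt [ 0.002  0.001 -1.   ] F [ 4.1  2.8 -0.4] T [ 0.624 -1.124  0.192] w 0.148 q [ 0.03  0.49 -0.55  1.8   0.31  0.94 -0.14]
```

step_arm([
  [0, 0, 0, 0, 0, -2, 1],
])

```text
t: 16.75
eef_pos: [0.5729, 0.1652, 0.1174]
tool_rot: [0.0, 0.523, 0.853, 0.001]
contact_force: [4.2, 1.8, 0.0]
gripper_width: 0.149
```

```bash
python3 st.py
```

```text
t 16.75 pos [572.9 165.2 117.4] phi 2.0417 tilt [ 0.002  0.001 -1.   ] F [4.2 1.8 0. ] T [ 0.562 -1.087  0.242] w 0.149 q [ 0.03  0.49 -0.54  1.8   0.31  0.94 -0.18]
```

step_arm([
  [0, 0, 0, 0, 0, -2, 1],
])

```text
t: 16.83
eef_pos: [0.573, 0.1652, 0.1174]
tool_rot: [0.0, 0.537, 0.843, 0.001]
contact_force: [3.9, 3.2, -0.2]
gripper_width: 0.145
```

```bash
python3 st.py
```

```text
t 16.83 pos [573.  165.2 117.4] phi 2.0068 tilt [ 0.002  0.001 -1.   ] F [ 3.9  3.2 -0.2] T [ 0.68  -1.104  0.142] w 0.145 q [ 0.02  0.49 -0.53  1.8   0.3   0.94 -0.21]
```

step_arm([
  [0, 0, 0, 0, 0, -2, 1],
])

```text
t: 16.92
eef_pos: [0.573, 0.1652, 0.1174]
tool_rot: [0.0, 0.552, 0.834, 0.001]
contact_force: [3.5, 1.8, 2.0]
gripper_width: 0.146
```

```bash
python3 st.py
```

```text
t 16.92 pos [573.  165.2 117.4] phi 1.9717 tilt [ 0.002  0.001 -1.   ] F [3.5 1.8 2. ] T [ 0.678 -1.038  0.085] w 0.146 q [ 0.02  0.49 -0.53  1.8   0.3   0.93 -0.24]
```

step_arm([
  [0, 0, 0, 0, 0, -2, 1],
  [0, 0, 0, 0, 0, -2, 1],
])

```text
t: 17.08
eef_pos: [0.5721, 0.1645, 0.1174]
tool_rot: [0.0, 0.567, 0.824, -0.0]
contact_force: [0.6, -0.1, 3.2]
gripper_width: 0.142
```

```bash
python3 st.py
```

```text
t 17.08 pos [572.1 164.5 117.4] phi 1.936 tilt [-0. -0. -1.] F [ 0.6 -0.1  3.2] T [ 0.228 -0.284 -0.031] w 0.142 q [ 0.01  0.48 -0.52  1.8   0.29  0.94 -0.27]
```

step_arm([
  [0, 0, 0, 0, 0, -1.5, 1],
  [0, 0, 0, 0, 0, -1.5, 1],
])

```text
t: 17.25
eef_pos: [0.5718, 0.1644, 0.1173]
tool_rot: [-0.0, 0.578, 0.816, -0.0]
contact_force: [0.6, 0.3, 4.2]
gripper_width: 0.147
```

```bash
python3 st.py; python3 - <<'E'
from station import bot
import cv2,numpy as np
b=bot.read_camera('side')["color"][:,:,::-1]
cv2.imwrite("pics/side10.png",b)
x=np.clip(b[105:175,250:320].astype(float)*1.8,0,255).astype('uint8')
cv2.imwrite("pics/side10z.png",cv2.resize(x,None,fx=8,fy=8,interpolation=2))
E
```

```text
t 17.25 pos [571.8 164.4 117.3] phi 1.908 tilt [-0. -0. -1.] F [0.6 0.3 4.2] T [ 0.172 -0.299  0.052] w 0.147 q [ 0.01  0.48 -0.51  1.8   0.29  0.93 -0.29]
```

View pics/side10z.png

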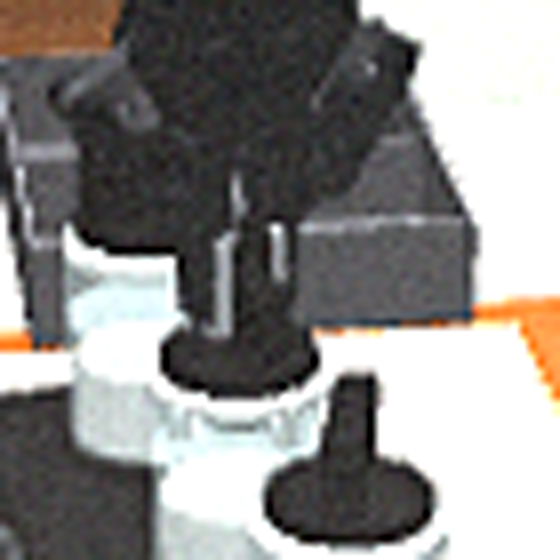

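step_arm([
  [0, 0, 0.001, 0, 0, 0, 1],
  [0, 0, 0.0015, 0, 0, 0, 1],
  [0, 0, 0.0015, 0, 0, 0, 1],
])

```text
t: 17.55
eef_pos: [0.5718, 0.1644, 0.1188]
tool_rot: [-0.0, 0.578, 0.816, -0.0]
contact_force: [0.6, 0.5, 3.1]
gripper_width: 0.148
```

```bash
python3 st.py
```

```text
t 17.55 pos [571.8 164.4 118.8] phi 1.908 tilt [-0. -0. -1.] F [0.6 0.5 3.1] T [ 0.152 -0.214  0.037] w 0.148 q [ 0.01  0.48 -0.51  1.8   0.29  0.94 -0.29]
```

step_arm([
  [0, 0, 0.0015, 0, 0, 0, 0.6],
  [0, 0, 0.0015, 0, 0, 0, 0.5],
  [0, 0, 0.0015, 0, 0, 0, 0.4],
  [0, 0, 0.0015, 0, 0, 0, 0.2],
  [0, 0, 0.0015, 0, 0, 0, 0.2],
  [0, 0, 0.0015, 0, 0, 0, 0.2],
], force=20)

```text
t: 18.05
eef_pos: [0.5719, 0.1645, 0.1201]
tool_rot: [-0.0, 0.579, 0.816, -0.0]
contact_force: [0.2, 0.5, 0.5]
gripper_width: 0.399
```

```bash
python3 st.py; python3 - <<'E'
from station import bot
import cv2,numpy as np
b=bot.read_camera('side')["color"][:,:,::-1]
cv2.imwrite("pics/side11.png",b)
x=np.clip(b[105:175,250:320].astype(float)*1.8,0,255).astype('uint8')
cv2.imwrite("pics/side11z.png",cv2.resize(x,None,fx=8,fy=8,interpolation=2))
E
```

```text
t 18.05 pos [571.9 164.5 120.1] phi 1.9076 tilt [-0. -0. -1.] F [0.2 0.5 0.5] T [0.016 0.045 0.001] w 0.399 q [ 0.01  0.48 -0.51  1.8   0.29  0.94 -0.29]
```

View pics/side11z.png

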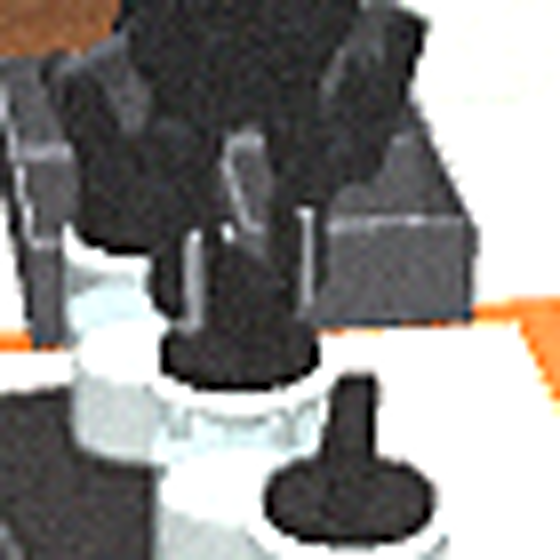

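step_arm([
  [0, 0, 0.005, 0, 0, 0, 0.2],
  [0, 0, 0.015, 0, 0, 0, 0.2],
  [0, 0, 0.03, 0, 0, 0, 0.2],
  [0, 0, 0.05, 0, 0, 0, 0.2],
  [0, 0, 0.08, 0, 0, 0, 0.2],
  [0, 0, 0.11, 0, 0, 0, 0.2],
  [0, 0, 0.14, 0, 0, 0, 0.2],
  [0, 0, 0.14, 0, 0, 0, 0.2],
  [0, 0, 0.14, 0, 0, 0, 0.2],
])

```text
t: 18.85
eef_pos: [0.5733, 0.1654, 0.2635]
tool_rot: [0.002, 0.579, 0.816, 0.002]
contact_force: [-0.0, -0.1, 0.1]
gripper_width: 0.397
```

```bash
python3 st.py; python3 - <<'E'
from station import bot
import cv2,numpy as np
b=bot.read_camera('side')["color"][:,:,::-1]
cv2.imwrite("pics/side12.png",b)
E
python3 ov.py side12 "[(.5718,.164,.122,1.908),(.5718,.164,.129,1.908)]" a
```

```text
t 18.85 pos [573.3 165.4 263.5] phi 1.9075 tilt [ 0.005  0.001 -1.   ] F [-0.  -0.1  0.1] T [0.023 0.01  0.032] w 0.397 q [ 0.04  0.34 -0.55  1.64  0.19  1.2  -0.21]
```

View pics/side12_a.png

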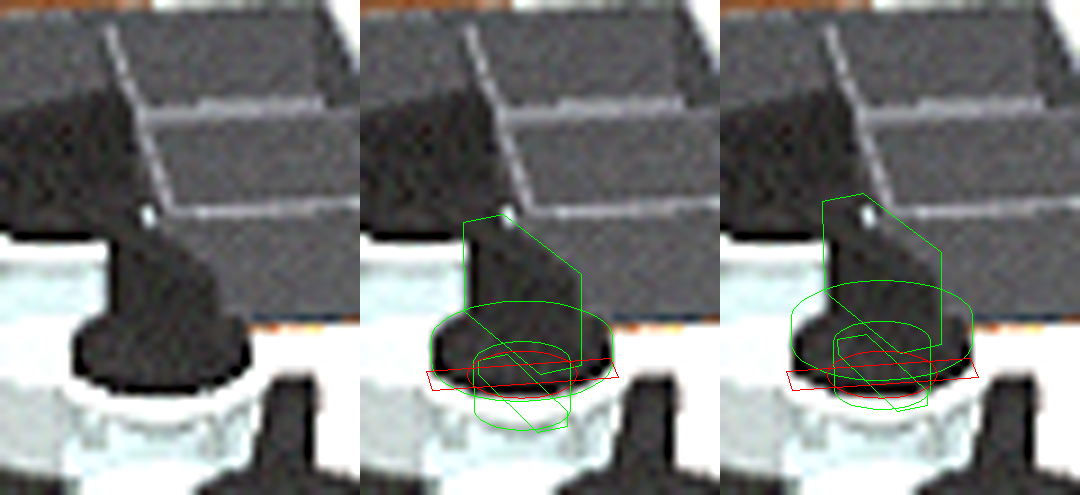

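View pics/side12.png

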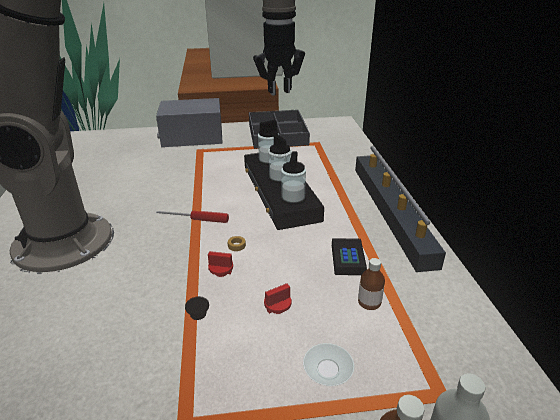

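The cap sits low and level, matching the locked-height overlay with the bar near the turned-in yaw. The other things are unmoved and the arm is clear.

```bash
python3 -c "
from station import bot
print(bot.hand_in())"
```

```text
the job is handed in; nothing more can be done
None
```

The black ratchet cap is on the open middle jar, locked under the flange and turned clockwise by what I read as two clicks. I then let go and handed the job in at about 19 s.

**What I did**
- I gripped the cap by its wing bar and set the plug into the neck. The first try met the rim with a force reading of 11 N; I backed off and shifted about 2 mm.
- I found the slots by a small clockwise sweep with at most 6.4 N upward force reading, then pressed it about 15 mm below the mouth.
- Turning clockwise, it moved freely for about 0.6 rad, then gave two torque rises about 0.35 rad apart, each followed by a clear drop.

**Last checks**
- After release the cap stayed down and level. It matches the 13 mm locked height in the side picture, with the bar near the angle I left it at (1.91 rad).
- The contact force is about zero, the arm is clear of everything, and the bystanders and closed jars look unmoved.

**What disagreed or is less certain**
- The TCP height read about 30 mm lower than the fingertips really were when I approached the cap. The picture and a test close showed it, and I worked from contact heights after that.
- The torque reading was coarser on the first rise (about 0.14 N m seen, 0.24 N m on the second). The count of two rests on the spacing and the matching release of side force, not on a direct clutch reading.

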